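# Fetch the coverslip basket out of the staining tank with the hook rod

## Robot

A 6-joint arm with a two-finger parallel gripper is mounted at the origin on a cart in front of the work surface, level with it; the furniture and walls round the work are solid. World frame = base frame: x ahead of the robot, y to its left, z up, the work surface at z = 0. Lengths are in m, angles in rad, forces in N, time in s.
With the tool pointing down it reaches from about 0.275 to 0.75 m from the base axis. Payload 10.2 kg.
Tool frame: the origin (TCP) lies at the very end of the fingers, on their centre line; the grasp point (between the pads) lies 19 mm behind it; z points along the fingers, y is the direction in which the jaws open and shut (so a half turn about z gives the same grasp; the last joint's range is limited). The gripper opens to 85 mm and grips with 20 to 120 N. Pads are 22 mm wide; open, the fingers measure 114 mm over their backs; the gripper's body (76 mm by 85 mm) begins 54 mm behind the grasp point. The pads swing forward as they close: fully open they stand 13 mm farther back than shut.
Start: joints at [-1.475, 0.313, 1.498, -0, 1.331, -0.223], TCP at [0.165, -0.499, 0.231] pointing down, gripper open.
Joint ranges: [-2.94, 2.94], [-0.97, 2.17], [0.19, 2.56], [-1.23, 4.37], [0.02, 3.11], [-2.88, 2.88]. Speed limits (rad/s): [2.39, 2.39, 3.01, 3.14, 3.14, 3.14].

## Interface

Orientations are given as a rotation vector (axis times angle).
In Python, from workcell import read_state, imaging, close_job gives the robot as it stands.
- The arm moves only by the tool step_arm, never from a script. Its argument "moves" is a list of rows, each a list of 3 entries, a list of its own where there are three numbers: the shift along the world's x, y, z as a fraction of full scale, then the turn, a rotation vector about the world's x, y, z as a fraction of full scale, then the opening, from 0 (shut) to 1 (fully open). In form: [[[x, y, z], [rx, ry, rz], gripper], ...]. A call has exactly 8 rows; each row shifts and turns the commanded pose from where the row before left it; what a row does not reach is not made up. Full scale, the value 1, is 2 cm for a shift and 0.12 rad for a turn. A row lasts 1/8 s, in which the tool goes at most 62.5 mm and 10.7 degrees, less where a joint would pass 70% of its speed; a pose out of reach is approached as far as the arm can. A call with a number of a shift or a turn outside -1 to 1 is refused whole. A call with a gripper value outside its range is refused whole. The fingers move at their own pace and stop on an object; the grip force is fixed at half the most. Time passes only in rows, so rows that do not move let the fingers close, or fill a call up. It gives the time, the measured TCP pose, the force and the opening at its end, in the units of the state.
- read_state(): the state, without advancing time (a new reading comes with each control period).
- imaging.read_camera(name): name is "scene" or "side" or "wrist"; returns a dict with "pixels" (400x640x3 uint8, red, green, blue), "range_z" (400x640 float32, m along the optical axis (not along the pixel's ray), 0 where there is no reading), "fx", "fy", "cx", "cy" (pixels), "eye" and "attitude" of the camera in the world; the wrist camera has in their place "mount" (4x4, takes a point from camera to tool coordinates, whose origin is the TCP and whose axes are the flange's). Camera axes: x right, y up, looking along -z (the intrinsics and any distortion apply to the point x, -y, -z); pixel columns grow to the right and rows downward; lengths in m; the calibration is good to about 2 mm. A picture is of the moment at which its call begins: read the wrist's pose just before it.
- close_job(): hands the job in, once; it reports no verdict.
The state is a dict: "time_s": time; "joint_positions": joint angles; "joint_velocities": joint speeds; "effort": joint torques, N m; "tcp_pos": TCP position; "orientation": TCP orientation; "ft_force": force on the tool from outside, world axes, zero at the start; "moment": the same for the moment, N m; "width": finger opening in m.
Only numpy, scipy, OpenCV 4.12 (cv2) and the standard library are available. Lean on these libraries where they do the work, as an engineer would, in place of code of your own. Each camera call takes 0.05 s, during which the arm holds its last target.

## Task

Take the hook rod from its stand and use it to fetch the coverslip basket out of the deep staining tank: hook its hanger bar, feel along under the keeper rails for the gap that lets the bar through, without forcing it or knocking the tank, and lift it out. Set the basket down gently, upright, in the middle of the drain tray, unhook it and hang the rod back in its stand. Never touch the basket with the fingers, and leave the pot, bottle and timer where they are.

Things in the scene. Friction and masses are not known exactly. Their poses are not given: they have to be found in the camera images.
- rod_grip (a point): Centre (half-way up) of the loose hook rod's handle, a black upright square bar 16 x 16 mm, 70 mm tall, sides along its x and y, with a 3 mm steel cap on top. Below it a 6 mm steel stem runs down to the hook. Rod 84 to 170 g; at first it hangs in the stand, z up.
- rod_seat (a point): Point on top of the hook's tine, 127.5 mm below rod_grip and 9.5 mm to the rod's +y of the stem axis: a hooked bar rests here. The tine is level, 5 mm thick, starts at the stem's foot and points to the rod's +y; it ends in an upturned tip (top 8 mm above this point, outer side 21 mm from the stem axis). Clear length between stem and tip 13 mm. Axes as rod_grip.
- stand_seat (a point): On the fixed grey rod stand: point between the two fork prongs on their top face, 118 mm over the bench; the centre of the handle's underside rests here. Slot 10 mm wide along the stand's x, open toward its -x (15 mm of prong in front of this point, closed 30 mm behind). Prongs 10 mm wide and deep; post at +x. Lift a hung rod a little, then draw it out to -x.
- tank_mouth (a point): Centre of the mouth of the fixed white staining tank, at rim height, 140 mm over the bench. Inner space 56 mm along its x, 120 mm along its y; outer length 150 mm, the -y end wall being thick. On both long walls a ledge 8 mm wide runs along y, top face 71 mm over the bench; the basket's bar ends lie on these. 41 mm is free between facing ledges or rails.
- tank: The tank; origin on the bench below tank_mouth, same axes. Keeper rails above the ledges (underside 87 mm over the bench, 5 mm thick) let the bar rise only 10 mm, except at one gap 18 mm wide, alike in both rails. The gap's centre lies 2 to 32 mm to -y of the tank's centre, different every time and not measured; the basket hangs to +y of it and slides along the ledges.
- basket_bar (a point): Middle of the hanger bar of the loose steel coverslip basket (105 to 210 g). Bar 6 mm thick, 51 mm long along the basket's x, two 9 mm collars 14 mm apart at its middle. The side plates below it are 31 mm apart inside; 28 mm of height is open under the bar's centre, then the 37 x 28 x 24 mm cage. Hangs 18 to 34 mm to +y of the tank's centre, axes as the tank's.
- basket: The same basket; origin at the centre of its underside, 52 mm below basket_bar, z up.
- rod: The same hook rod; origin at the centre of the handle's underside, 35 mm below rod_grip.
- tray: Fixed steel open drain tray 110 x 100 mm, walls 16 mm high and 4 mm thick, floor 4 mm thick; origin at the centre of its underside on the bench.
- pot: Specimen pot with a yellow lid, 51 mm wide, 62 mm tall, a bystander; origin at its underside. (Left of the work a solid, clear glass screen stands upright across the bench, taller than the arm: from x = 0.37 m to 0.95 m at y = 0.31 m. Keep the arm off it, also on the way in.)
- bottle: White rinse bottle, 39 mm wide, 128 mm tall, a bystander; origin at its underside.
- timer: White bench timer 24 x 66 x 66 mm, a bystander; origin at its underside.
Not all that is in view belongs to the job. There is more than one size of the rod; the job needs the largest.

How it is judged:
On the way, in this order (a step that is already met when the one before it is completed fails the run):
1. the rod is out of its stand (distance between rod and stand_seat above 0.06 m), for 0.1 s.
2. the basket hangs on the rod clear above the tank's rim (z of basket in the frame of tank_mouth above 0 m and contact force between rod and basket above 0.4 N), for 0.1 s.
3. the basket stands upright in the tray and the rod is off it (horizontal distance between basket and tray below 0.035 m and z of basket in the frame of tray below 0.008 m and angle between basket's own z axis and vertical below 0.15 rad and contact force between rod and basket below 0.05 N), for 0.2 s.
At the end, for the whole second after the job is handed in: The basket stands upright (within 0.15 rad) and at rest on the tray's floor, its centre within 35 mm of the tray's centre, and the rod hangs at rest and upright (within 0.15 rad) in the stand's fork, its handle's underside within 15 mm of the seat point (horizontal distance between basket and tray below 0.035 m and z of basket in the frame of tray below 0.008 m and angle between each of basket, rod's own z axis and vertical below 0.15 rad and linear speed of basket below 0.02 m/s and distance between rod and stand_seat below 0.015 m and linear speed of rod below 0.03 m/s); the robot touches nothing.
It fails at once if the rod pulls or presses the basket with more than 14 N (contact force between rod and basket above 14 N).
It fails at once if the rod knocks or presses the tank with more than 14 N (contact force between rod and tank above 14 N).
It fails at once if the fingers touch the basket (contact force between the fingers and basket above 0.3 N).
It fails at once if the basket is dropped or pressed on the tray with more than 15 N (contact force between basket and tray above 15 N).
It fails at once if a bystander is moved more than 20 mm (distance of any of pot, bottle, timer from where it was at the start of the episode above 0.02 m).
It also fails if it takes over 72 s, if anything falls off the work surface, if the arm or the gripper's body presses on something with over 40 N, if the wrist force passes 120 N, or if a joint passes its speed limit or range.

## Working session

There is one attempt and no reset: what is moved stays moved. The work goes in short steps, Python scripts to look and compute and a tool call to move; the robot and the scene stay as the last step left them, time stands still between calls to the robot, and variables do not carry over. Pictures are saved under pics/ and viewed, and the job is handed in when it is done.

Besides the shell and the picture viewer there is one more tool, called after "Call:" as name(argument=value, ...), one argument or row to a line, values as JSON. step_arm: Moves the arm, as the interface text tells. Shift numbers are shares of 2 cm and turn numbers shares of 0.12 rad, none past 1 either way. Its arguments: {"type":"object","properties":{"moves":{"type":"array","items":{"type":"array"}}},"required":["moves"]}

```bash
ls; mkdir -p pics
cat > h.py <<'E'
import numpy as np, cv2
from workcell import read_state, imaging, close_job
from scipy.spatial.transform import Rotation as R
def cam(name):
    s=read_state(); c=imaging.read_camera(name)
    if 'mount' in c:
        T=np.eye(4);T[:3,:3]=R.from_rotvec(s['orientation']).as_matrix();T[:3,3]=s['tcp_pos']
        c['T']=T@np.array(c['mount'])
    else:
        a=np.array(c['attitude'])
        T=np.eye(4);T[:3,:3]=a if a.shape==(3,3) else R.from_rotvec(a).as_matrix();T[:3,3]=c['eye'];c['T']=T
    return c
def cloud(c):
    d=c['range_z'].astype(float);v,u=np.mgrid[:400,:640]
    p=np.stack([(u-c['cx'])/c['fx']*d,-(v-c['cy'])/c['fy']*d,-d],-1)
    w=p@c['T'][:3,:3].T+c['T'][:3,3]; w[d<=0]=np.nan
    return w
def save(c,n): cv2.imwrite('pics/'+n+'.png',c['pixels'][...,::-1])
E
python3 - <<'E'
from h import *
print(read_state())
for n in ['scene','side','wrist']:
    c=cam(n); save(c,n+'0'); print(n,{k:(v if np.size(v)<20 else v.shape) for k,v in c.items()})
    np.savez(''+n+'0.npz',w=cloud(c),px=c['pixels'],T=c['T'])
E
```

```text
pics
{'time_s': 0.0, 'joint_positions': array([-1.47538769e+00,  3.13433291e-01,  1.49843401e+00,  3.93394980e-05,
        1.33097522e+00, -2.23390718e-01]), 'joint_velocities': array([-4.97700513e-04, -7.48427614e-05, -6.95030818e-04,  6.23577789e-04,
       -8.98267610e-04, -1.56158055e-03]), 'effort': array([ 7.87811259e-04, -4.12267685e+01, -2.59743029e+01, -1.25817155e-04,
        4.01416677e-03, -1.75154815e-05]), 'tcp_pos': array([ 0.16452734, -0.49829255,  0.23074478]), 'orientation': array([-3.10053914e+00, -4.98438821e-01, -1.85367256e-04]), 'ft_force': array([-0.07379905, -0.66007968,  0.37292623]), 'moment': array([ 0.05129808, -0.01555742,  0.00195814]), 'width': 0.08507891250718516}
scene {'pixels': (400, 640, 3), 'range_z': (400, 640), 'fx': 475.2173340564152, 'fy': 475.2173340564152, 'cx': 313.4261731453241, 'cy': 197.85431975577495, 'eye': array([-0.10420658,  0.5380574 ,  0.67659274]), 'attitude': array([ 0.49967983, -1.11752076, -2.05262074]), 'T': array([[-0.65490919,  0.41728948, -0.63005034, -0.10420658],
       [-0.75565927, -0.35217971,  0.55222145,  0.5380574
[... 704 characters left out ...]
fx': 325.6686443219122, 'fy': 325.6686443219122, 'cx': 322.24748798794013, 'cy': 199.843490013154, 'mount': array([[ 6.42588960e-05,  9.53806731e-01,  3.00420898e-01,
         7.71694276e-02],
       [ 9.99999976e-01, -1.23785957e-04,  1.79111990e-04,
        -3.03876882e-04],
       [ 2.08026110e-04,  3.00420879e-01, -9.53806716e-01,
        -1.42797929e-01],
       [ 0.00000000e+00,  0.00000000e+00,  0.00000000e+00,
         1.00000000e+00]]), 'T': array([[ 0.31347098,  0.90567611,  0.2854588 ,  0.23772152],
       [-0.94959681,  0.29940088,  0.09287094, -0.47400809],
       [-0.00135563, -0.30018311,  0.95388063,  0.37361645],
       [ 0.        ,  0.        ,  0.        ,  1.        ]])}
```

View pics/scene0.png

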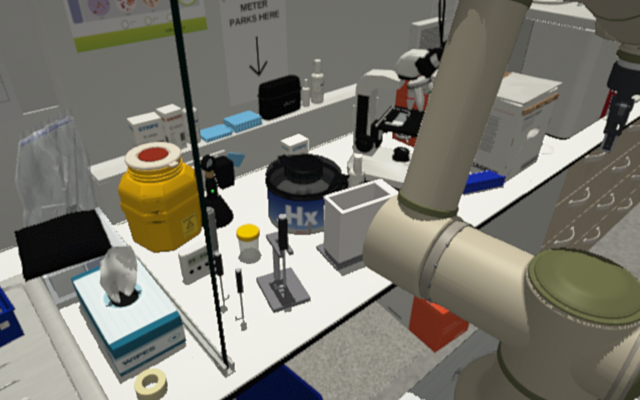

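View pics/side0.png

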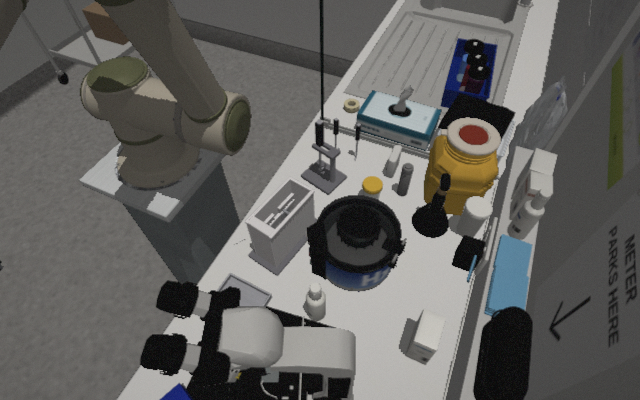

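View pics/wrist0.png

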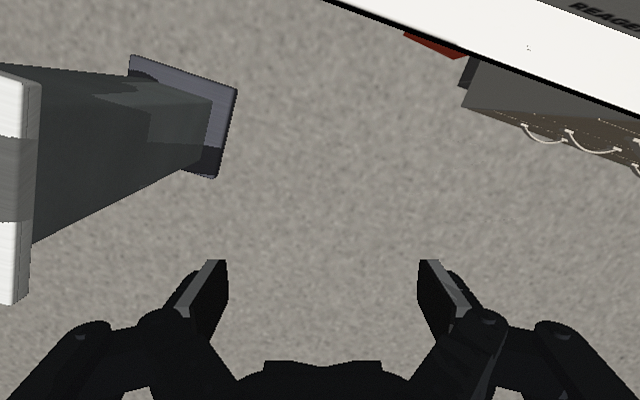

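The scene view shows the stand with a hanging rod at about (283,235), two small rods at about (220,265) and (240,280), and the tank at about (358,222). In the side view the tray is at about (245,290), partly hidden by the microscope. I'll enlarge both views and measure.

Run:
```python
import cv2,numpy as np
a=cv2.imread('pics/scene0.png')[180:320,170:420]; cv2.imwrite('pics/scz.png',cv2.resize(a,None,fx=3,fy=3,interpolation=cv2.INTER_CUBIC))
b=cv2.imread('pics/side0.png')[100:330,200:430]; cv2.imwrite('pics/siz.png',cv2.resize(b,None,fx=2.6,fy=2.6,interpolation=cv2.INTER_CUBIC))
for n,pts in [('scene',[(283,218),(283,235),(218,265),(240,280),(283,290),(248,232),(330,200),(385,190),(358,190)]),('side',[(319,125),(319,135),(336,125),(358,130),(326,150),(320,180),(372,185),(250,217),(300,182),(310,190),(260,240),(245,290),(265,300),(230,280),(316,290),(425,325)])]:
    w=np.load(n+'0.npz')['w']
    for p in pts: print(n,p,w[p[1],p[0]].round(3))
```

```text
scene (283, 218) [0.444 0.129 0.189]
scene (283, 235) [0.442 0.131 0.154]
scene (218, 265) [0.506 0.234 0.098]
scene (240, 280) [0.445 0.226 0.1  ]
scene (283, 290) [0.452 0.128 0.01 ]
scene (248, 232) [0.593 0.111 0.063]
scene (330, 200) [ 0.484 -0.023  0.142]
scene (385, 190) [ 0.442 -0.144  0.138]
scene (358, 190) [ 0.487 -0.108  0.131]
side (319, 125) [0.453 0.12  0.188]
side (319, 135) [0.453 0.119 0.156]
side (336, 125) [0.454 0.222 0.105]
side (358, 130) [0.513 0.228 0.104]
side (326, 150) [0.474 0.113 0.12 ]
side (320, 180) [0.461 0.103 0.011]
side (372, 185) [0.603 0.103 0.062]
side (250, 217) [ 0.418 -0.146  0.142]
side (300, 182) [ 0.47  -0.019  0.141]
side (310, 190) [ 0.499 -0.027  0.137]
side (260, 240) [ 0.445 -0.163  0.094]
side (245, 290) [ 0.44  -0.245  0.002]
side (265, 300) [ 0.492 -0.247  0.004]
side (230, 280) [ 0.397 -0.239  0.004]
side (316, 290) [ 0.608 -0.229  0.128]
side (425, 325) [ 0.811 -0.197  0.101]
```

View pics/scz.png

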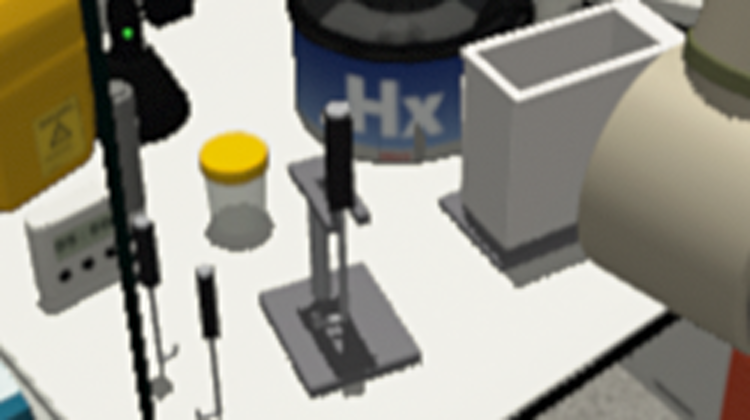

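View pics/siz.png

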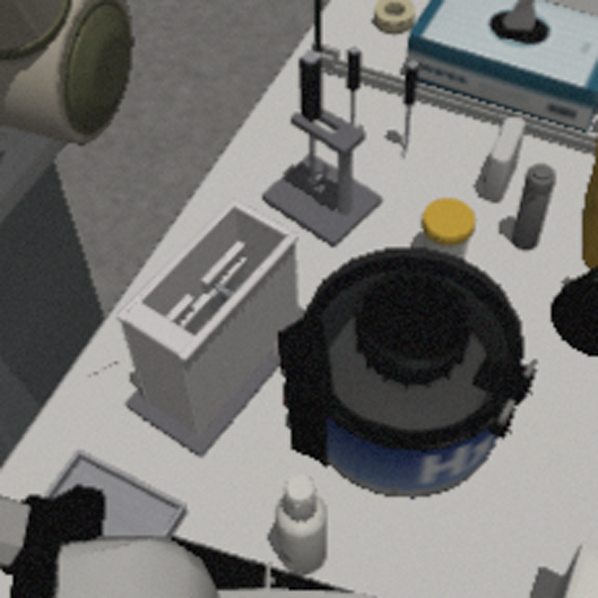

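```bash
cat > hm.py <<'E'
from h import *
import sys
P=[];C=[]
for n in ['scene0','side0']:
    f=np.load(n+'.npz'); P.append(f['w'].reshape(-1,3)); C.append(f['px'].reshape(-1,3))
P=np.concatenate(P);C=np.concatenate(C)
m=np.isfinite(P).all(1)&(P[:,2]>-0.02)&(P[:,2]<0.6)&(P[:,0]>0.1)&(P[:,0]<1)&(abs(P[:,1])<.55)
P=P[m]
o=np.argsort(P[:,2])
P=P[o]
H=np.zeros((550,450),np.uint8)
r=((P[:,0]-.1)*500).astype(int); c=((.55-P[:,1])*500).astype(int)
H[449-r if 0 else np.clip(449-r,0,549),np.clip(c,0,449)]=0
img=np.zeros((460,560,3),np.uint8)
col=cv2.applyColorMap((np.clip(P[:,2]/0.4,0,1)*255).astype(np.uint8).reshape(-1,1),cv2.COLORMAP_JET)[:,0]
img[449-r,c]=col
for x in np.arange(.1,1,.1): cv2.putText(img,f'{x:.1f}',(0,int(449-(x-.1)*500)),0,.35,(255,255,255))
for y in np.arange(-.5,.6,.1): cv2.putText(img,f'{y:.1f}',(int((.55-y)*500),458),0,.35,(255,255,255))
cv2.imwrite('pics/hm.png',img)
E
python3 hm.py
python3 - <<'E'
import numpy as np,cv2
for n in ['scene0','side0']:
    w=np.load(n+'.npz')['w'].reshape(-1,3)
    m=(w[:,2]>.136)&(w[:,2]<.146)&(w[:,0]>.36)&(w[:,0]<.54)&(w[:,1]<0.02)&(w[:,1]>-.2)
    print(n,m.sum(),cv2.minAreaRect(w[m][:,:2].astype(np.float32)),w[m][:,2].mean())
    m=(w[:,2]>.165)&(w[:,2]<.2)&(w[:,0]>.40)&(w[:,0]<.5)&(w[:,1]<0.2)&(w[:,1]>.08)
    print('handle',m.sum(),cv2.minAreaRect(w[m][:,:2].astype(np.float32)),w[m].max(0),w[m].min(0))
    m=(w[:,2]>.004)&(w[:,2]<.02)&(w[:,0]>.37)&(w[:,0]<.53)&(w[:,1]<0.2)&(w[:,1]>.05)
    print('base',m.sum(),cv2.minAreaRect(w[m][:,:2].astype(np.float32)))
    m=(w[:,2]>.113)&(w[:,2]<.124)&(w[:,0]>.40)&(w[:,0]<.53)&(w[:,1]<0.2)&(w[:,1]>.05)
    if m.sum()>5: print('fork',m.sum(),cv2.minAreaRect(w[m][:,:2].astype(np.float32)),w[m][:,2].mean())
E
```

```text
scene0 644 ((0.4592503011226654, -0.09136903285980225), (0.15100079774856567, 0.07635969668626785), 79.22220611572266) 0.13973994815004295
handle 155 ((0.4476664662361145, 0.12765002250671387), (0.015564029105007648, 0.01651337370276451), 68.89766693115234) [0.4579672  0.13722516 0.19240602] [0.43846449 0.11977219 0.16520902]
base 1378 ((0.4632973074913025, 0.12287619709968567), (0.08007632941007614, 0.10971950739622116), 74.22982025146484)
fork 258 ((0.46728578209877014, 0.1223597377538681), (0.030601700767874718, 0.07099148631095886), 75.11576843261719) 0.11786820494389626
side0 830 ((0.460043728351593, -0.09099935740232468), (0.15029732882976532, 0.07388508319854736), 79.32547760009766) 0.13957708233278204
handle 98 ((0.450297474861145, 0.1267770677804947), (0.01707976683974266, 0.017245182767510414), 60.143341064453125) [0.45895177 0.13405496 0.19343582] [0.43953849 0.11671191 0.16528789]
base 763 ((0.4425116181373596, 0.12238752096891403), (0.12142571806907654, 0.15555426478385925), 81.5093002319336)
fork 226 ((0.4681677222251892, 0.12245143949985504), (0.03264418989419937, 0.07093441486358643), 74.25701141357422) 0.1179036414338714
```

View pics/hm.png

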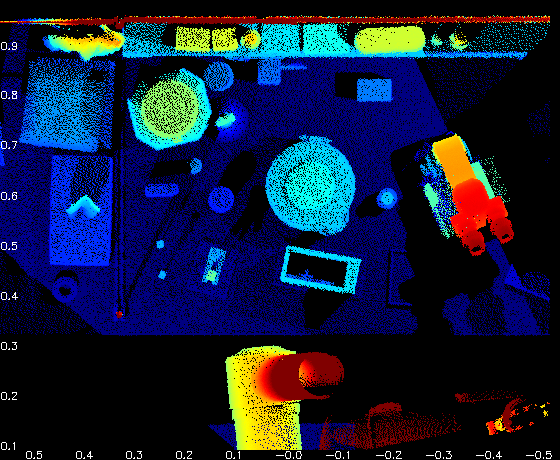

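Call:
step_arm(
  moves=[
    [[0,1,0.5],[0,0,0],1],
    [[0,1,0.5],[0,0,0],1],
    [[0,1,0.5],[0,0,0],1],
    [[0,1,0.5],[0,0,0],1],
    [[0,1,0.5],[0,0,0],1],
    [[0,1,0.5],[0,0,0],1],
    [[0.3,1,0.5],[0,0,0],1],
    [[0.3,1,0.5],[0,0,0],1],
  ],
)

```text
time_s: 1.15
tcp_pos: [0.1766, -0.3378, 0.3115]
orientation: [-3.102, -0.498, -0.0]
ft_force: [0.4, 0.4, -0.1]
width: 0.0856
```

Call:
step_arm(
  moves=[
    [[0.5,1,0.5],[0,0,0],1],
    [[0.7,1,0.5],[0,0,0],1],
    [[1,1,0],[0,0,0],1],
    [[1,1,0],[0,0,0],1],
    [[1,1,0],[0,0,0],1],
    [[1,1,0],[0,0,0],1],
    [[1,1,0],[0,0,0],1],
    [[1,1,0],[0,0,0],1],
  ],
)

```text
time_s: 2.15
tcp_pos: [0.3211, -0.1777, 0.3312]
orientation: [-3.102, -0.499, 0.0]
ft_force: [0.2, -0.5, -0.6]
width: 0.0854
```

Call:
step_arm(
  moves=[
    [[1,1,0],[0,0,0],1],
    [[1,1,0],[0,0,0],1],
    [[1,0.5,0],[0,0,0],1],
    [[1,0,0],[0,0,0],1],
    [[1,0,0],[0,0,0],1],
    [[0.5,0,0],[0,0,0],1],
    [[0,0,0],[0,0,0],1],
    [[0,0,0],[0,0,0],1],
  ],
)

```text
time_s: 3.15
tcp_pos: [0.4301, -0.1286, 0.3314]
orientation: [3.102, 0.498, -0.0]
ft_force: [0.3, 1.0, -0.3]
width: 0.0856
```

Run:
```python
from h import *
s=read_state();print(s['time_s'],s['tcp_pos'],s['joint_positions'].round(3))
for n in ['wrist','scene']:
    c=cam(n); save(c,n+'1'); np.savez(n+'1.npz',w=cloud(c),px=c['pixels'],T=c['T'])
```

```text
3.15 [ 0.43009555 -0.1285662   0.33137405] [-0.553  0.086  1.518 -0.     1.538  0.7  ]
```

View pics/wrist1.png

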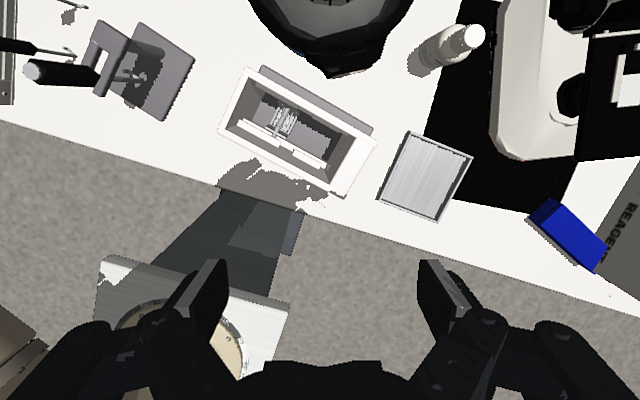

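The wrist view shows the tank at (300,130) with the basket at (285,122) and the ledge rails. The tray is at (425,175), the stand at (145,70), and the rod handle at (65,72) with its hook on the stand base near (130,75).

```bash
cat > td.py <<'E'
# orthographic topdown of cloud in frame (origin, yaw)
from h import *
def td(files,o,yaw,xr,yr,res,out,zr):
    img=None
    W=int((yr[1]-yr[0])/res);Hh=int((xr[1]-xr[0])/res)
    img=np.zeros((Hh,W,3),np.uint8);z=np.full((Hh,W),-9.)
    for f in files:
        d=np.load(f);w=d['w'].reshape(-1,3);px=d['px'].reshape(-1,3)
        c,s=np.cos(yaw),np.sin(yaw)
        q=(w[:,:2]-o)@np.array([[c,-s],[s,c]])
        m=np.isfinite(w).all(1)&(w[:,2]>zr[0])&(w[:,2]<zr[1])&(q[:,0]>xr[0])&(q[:,0]<xr[1]-1e-6)&(q[:,1]>yr[0]+1e-6)&(q[:,1]<yr[1])
        r=Hh-1-((q[m,0]-xr[0])/res).astype(int);cc=((yr[1]-q[m,1])/res).astype(int)
        od=np.argsort(w[m,2]);img[r[od],cc[od]]=px[m][od]
        return q,w,m,img
E
python3 - <<'E'
from td import *
a=cv2.imread('pics/wrist1.png')
cv2.imwrite('pics/w1tank.png',cv2.resize(a[50:210,200:480],None,fx=2.8,fy=2.8,interpolation=cv2.INTER_CUBIC))
cv2.imwrite('pics/w1stand.png',cv2.resize(a[0:140,0:210],None,fx=3.8,fy=3.8,interpolation=cv2.INTER_CUBIC))
w=np.load('wrist1.npz')['w'].reshape(-1,3)
def rect(name,zr,xr,yr):
    m=(w[:,2]>zr[0])&(w[:,2]<zr[1])&(w[:,0]>xr[0])&(w[:,0]<xr[1])&(w[:,1]>yr[0])&(w[:,1]<yr[1])
    print(name,m.sum(),cv2.minAreaRect(w[m][:,:2].astype(np.float32)),w[m][:,2].mean())
rect('rim',(.136,.146),(.36,.56),(-.2,.02))
rect('traywall',(.011,.021),(.36,.56),(-.33,-.17))
rect('trayfloor',(.002,.007),(.40,.5),(-.27,-.2))
rect('fork',(.113,.123),(.4,.56),(.05,.2))
rect('handletop',(.185,.197),(.4,.56),(.05,.2))
E
```

```text
rim 4141 ((0.49137240648269653, -0.09724430739879608), (0.15039277076721191, 0.1377236247062683), 79.62613677978516) 0.13966483928359213
traywall 891 ((0.47466593980789185, -0.28145796060562134), (0.1001775860786438, 0.17462965846061707), 87.16436767578125) 0.01521458839288141
trayfloor 1451 ((0.4496913552284241, -0.23606014251708984), (0.06768810749053955, 0.09917047619819641), 89.7870101928711) 0.003995835555690993
fork 1777 ((0.468443900346756, 0.12159932404756546), (0.03318252041935921, 0.06849063187837601), 72.50302124023438) 0.11768664111057434
handletop 468 ((0.4489668011665344, 0.12591730058193207), (0.016907330602407455, 0.015859734266996384), 68.88124084472656) 0.18940767642835923
```

View pics/w1tank.png

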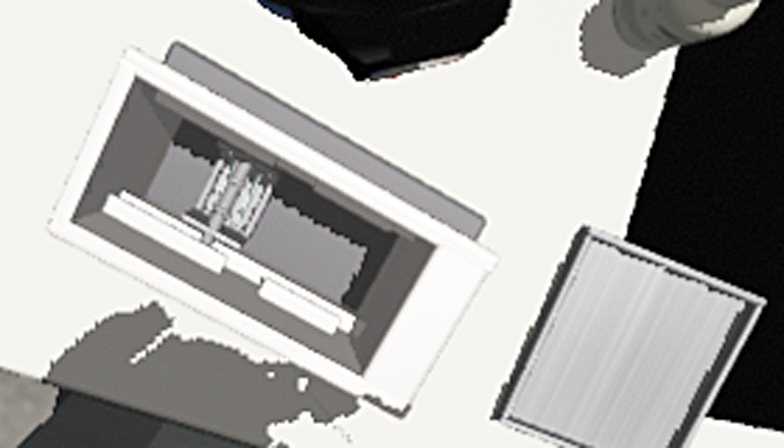

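View pics/w1stand.png

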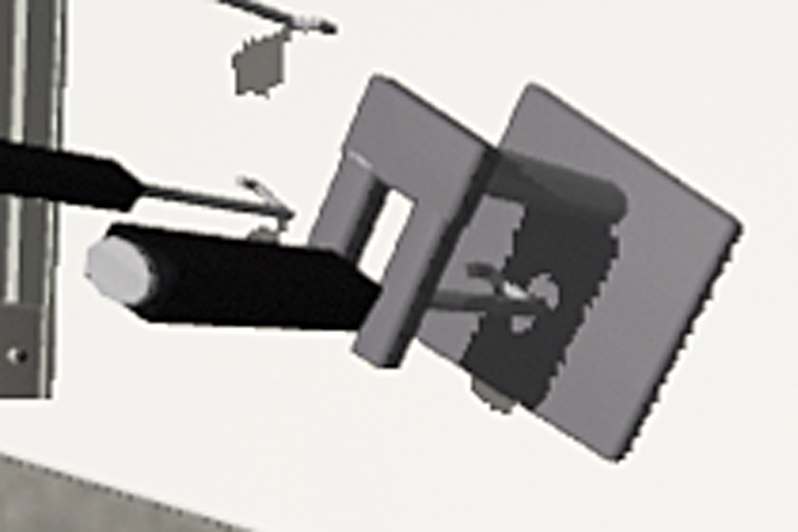

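Run:
```python
from td import *
W={n:np.load(n+'.npz')['w'].reshape(-1,3) for n in ['wrist1','scene1','side0','scene0']}
def sel(w,zr,xr,yr): return w[(w[:,2]>zr[0])&(w[:,2]<zr[1])&(w[:,0]>xr[0])&(w[:,0]<xr[1])&(w[:,1]>yr[0])&(w[:,1]<yr[1])]
for n,w in W.items():
    # stay left-below of line to exclude can
    m=sel(w,(.136,.146),(.36,.56),(-.2,.02)); yaw=np.radians(-10.7);c,s=np.cos(yaw),np.sin(yaw)
    q=(m[:,:2]-[.4597,-.0912])@np.array([[c,-s],[s,c]]); k=(abs(q[:,0])<.043)&(abs(q[:,1])<.085)
    if k.sum()>50: print(n,'rim',k.sum(),cv2.minAreaRect(m[k][:,:2].astype(np.float32)))
    h=sel(w,(.125,.186),(.425,.47),(.105,.15))
    if len(h)>20:
        best=None
        r=[]
        for a in np.radians(np.arange(-45,45,1)):
            c,s=np.cos(a),np.sin(a);q=h[:,:2]@np.array([[c,-s],[s,c]])
            lo,hi=np.percentile(q,2,axis=0),np.percentile(q,98,axis=0)
            d=np.minimum.reduce([abs(q[:,0]-lo[0]),abs(q[:,0]-hi[0]),abs(q[:,1]-lo[1]),abs(q[:,1]-hi[1])])
            r.append((d.mean(),np.degrees(a),(hi-lo),((hi+lo)/2@np.array([[c,s],[-s,c]]))))
        r.sort(key=lambda t:t[0]);print(n,'handle',len(h),[(round(t[0]*1e3,2),round(t[1]),t[2].round(4),t[3].round(4)) for t in r[:3]])
w=W['wrist1']
# tank frame
yaw=np.radians(-10.6);c,s=np.cos(yaw),np.sin(yaw);o=np.array([.4597,-.0912])
q=(w[:,:2]-o)@np.array([[c,-s],[s,c]])
k=(abs(q[:,0])<.045)&(abs(q[:,1])<.085)
np.save('tq.npy',np.c_[q,w[:,2]][k])
t=np.c_[q,w[:,2]][k]
rim=t[(t[:,2]>.137)&(t[:,2]<.143)]
for lo,hi in [(-.02,.02)]:
    a=rim[abs(rim[:,0])<.015]; print('end walls y', np.sort(a[a[:,1]>0][:,1])[[0,-1]],np.sort(a[a[:,1]<0][:,1])[[0,-1]])
    a=rim[abs(rim[:,1])<.03]; print('long walls x', np.sort(a[a[:,0]>0][:,0])[[0,-1]],np.sort(a[a[:,0]<0][:,0])[[0,-1]])
img=np.zeros((360,680,3),np.uint8)
col=cv2.applyColorMap((np.clip((t[:,2])/0.15,0,1)*255).astype(np.uint8).reshape(-1,1),cv2.COLORMAP_JET)[:,0]
od=np.argsort(t[:,2])
for i in od: cv2.circle(img,(int((.085-t[i,1])*4000),int((.045-t[i,0])*4000)),2,col[i].tolist(),-1)
cv2.imwrite('pics/tanktd.png',img)
r=t[(t[:,2]>.088)&(t[:,2]<.095)&(abs(t[:,0])<.033)]
for side in (-1,1):
    y=np.sort(r[np.sign(r[:,0])==side][:,1]);g=np.diff(y);i=np.argsort(-g)[:3];print(side,len(y),y[[0,-1]] if len(y) else 0,[(y[j].round(4),y[j+1].round(4)) for j in i])
b=t[(t[:,2]>.071)&(t[:,2]<.082)&(abs(t[:,0])<.016)]
print('bar',len(b),b.mean(0),np.percentile(b[:,1],[2,50,98]))
```

```text
wrist1 rim 3965 ((0.4592002332210541, -0.09175898879766464), (0.14975561201572418, 0.07228007167577744), 79.48721313476562)
wrist1 handle 1156 [(np.float64(0.65), -22, array([0.0149, 0.0146]), array([0.4492, 0.1253])), (np.float64(0.66), -21, array([0.0151, 0.0145]), array([0.4491, 0.1252])), (np.float64(0.67), -23, array([0.0148, 0.0148]), array([0.4492, 0.1253]))]
scene1 rim 302 ((0.4635564684867859, -0.06921805441379547), (0.10569412261247635, 0.07517457753419876), 79.29485321044922)
scene1 handle 278 [(np.float64(1.48), -19, array([0.0152, 0.015 ]), array([0.4473, 0.128 ])), (np.float64(1.49), -20, array([0.0151, 0.0151]), array([0.4473, 0.128 ])), (np.float64(1.5), -18, array([0.0154, 0.0149]), array([0.4474, 0.128 ]))]
side0 rim 830 ((0.460043728351593, -0.09099935740232468), (0.15029732882976532, 0.07388508319854736), 79.32547760009766)
side0 handle 158 [(np.float64(1.33), -23, array([0.0161, 0.0139]), array([0.45  , 0.1259])), (np.float64(1.33), -24, array([0.016, 0.014]), array([0.45  , 0.1259])), (np.float64(1.34), -22, array([0.0163, 0.0137]), array([0.45  , 0.1258]))]
sce
[... 192 characters left out ...]
y([0.4475, 0.1279])), (np.float64(1.5), -16, array([0.016 , 0.0147]), array([0.4479, 0.1282])), (np.float64(1.5), -21, array([0.0154, 0.0151]), array([0.4475, 0.128 ]))]
end walls y [0.06676594 0.07404241] [-0.07478034 -0.05281335]
long walls x [0.02768624 0.03576691] [-0.03622804 -0.02795533]
-1 640 [-0.05308444  0.06734925] [(np.float64(-0.0515), np.float64(-0.0487)), (np.float64(0.0113), np.float64(0.013)), (np.float64(0.0088), np.float64(0.0104))]
1 403 [-0.05307958  0.06736083] [(np.float64(-0.0042), np.float64(0.0143)), (np.float64(-0.0526), np.float64(-0.0399)), (np.float64(0.049), np.float64(0.0496))]
bar 260 [-0.00048106  0.02554427  0.07629131] [-0.05295501  0.02633437  0.0673086 ]
```

View pics/tanktd.png

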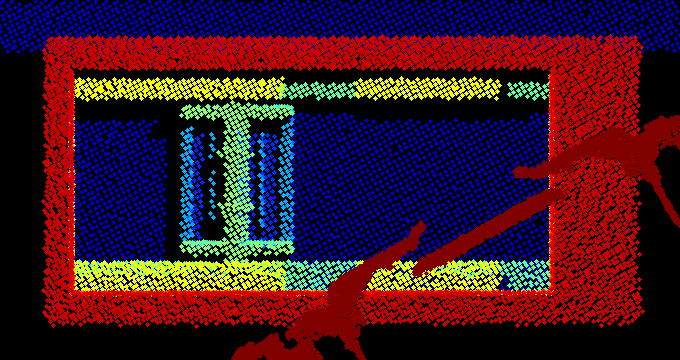

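The gap spans tank y of about −11 to +7 mm, so its centre is at −2 mm. The bar is at +19 mm. The sizes agree with those given: 120 mm inner length, 18 mm gap. The rod is at (0.449, 0.126) with yaw about −21.5° and the hook pointing to +y. Next I go above it.

Call:
step_arm(
  moves=[
    [[0.1,1,0],[0,0,-0.72],1],
    [[0.1,1,0],[0,0,-0.72],1],
    [[0.1,1,0],[0,0,-0.72],1],
    [[0.1,1,0],[0,0,-0.72],1],
    [[0.1,1,0],[0,0,-0.72],1],
    [[0.1,1,0],[0,0,-0.72],1],
    [[0.1,1,0],[0,0,-0.72],1],
    [[0.1,1,0],[0,0,-0.72],1],
  ],
)

```text
time_s: 4.25
tcp_pos: [0.4463, 0.0319, 0.3315]
orientation: [3.086, -0.587, 0.001]
ft_force: [0.9, -0.0, 0.2]
width: 0.0853
```

Call:
step_arm(
  moves=[
    [[0.03,1,-0.8],[0,0,0],1],
    [[0.03,1,-0.8],[0,0,0],1],
    [[0.03,1,-0.8],[0,0,0],1],
    [[0.03,1,-0.8],[0,0,0],1],
    [[0.03,0.75,-0.8],[0,0,0],1],
    [[0,0,0],[0,0,0],1],
    [[0,0,0],[0,0,0],1],
    [[0,0,0],[0,0,0],1],
  ],
)

```text
time_s: 5.25
tcp_pos: [0.4498, 0.1259, 0.252]
orientation: [-3.087, 0.583, -0.002]
ft_force: [0.5, 0.3, 0.8]
width: 0.0856
```

Run:
```python
from h import *
s=read_state();print(s['time_s'],s['tcp_pos'],s['orientation'],s['joint_positions'].round(3))
for n in ['wrist']:
    c=cam(n); save(c,n+'2'); w=cloud(c);np.savez(n+'2.npz',w=w,px=c['pixels'],T=c['T'])
w=w.reshape(-1,3)
def sel(w,zr,xr,yr): return w[(w[:,2]>zr[0])&(w[:,2]<zr[1])&(w[:,0]>xr[0])&(w[:,0]<xr[1])&(w[:,1]>yr[0])&(w[:,1]<yr[1])]
h=sel(w,(.189,.196),(.42,.48),(.10,.155));print(len(h),cv2.minAreaRect(h[:,:2].astype(np.float32)),h.mean(0))
h=sel(w,(.114,.122),(.42,.53),(.06,.19));print(len(h),cv2.minAreaRect(h[:,:2].astype(np.float32)))
```

```text
5.25 [0.44981926 0.12589379 0.25201025] [-3.08688338e+00  5.82728060e-01 -2.06498193e-03] [ 0.021  0.168  1.628 -0.     1.344  1.965]
318 ((0.4486335515975952, 0.12693122029304504), (0.013352053239941597, 0.013513311743736267), 65.23436737060547) [0.44907043 0.12668339 0.19098467]
1977 ((0.46759718656539917, 0.12121722847223282), (0.03207783028483391, 0.06866420060396194), 74.90462493896484)
```

View pics/wrist2.png

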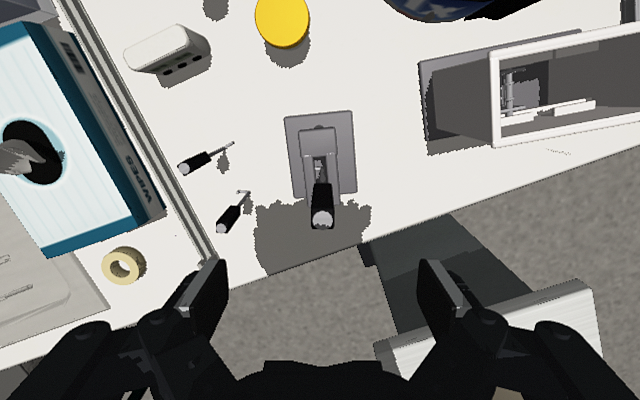

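The handle top is centred between the fingers at (322,218). I descend and grip.

Call:
step_arm(
  moves=[
    [[-0.04,0.03,-0.9],[0,0,0],1],
    [[0,0,-0.9],[0,0,0],1],
    [[0,0,-0.9],[0,0,0],1],
    [[0,0,-0.9],[0,0,0],1],
    [[0,0,-0.9],[0,0,0],1],
    [[0,0,-0.8],[0,0,0],1],
    [[0,0,-0.35],[0,0,0],1],
    [[0,0,0],[0,0,0],1],
  ],
)

```text
time_s: 6.3
tcp_pos: [0.4488, 0.1269, 0.1384]
orientation: [3.087, -0.582, -0.0]
ft_force: [-0.1, -0.5, 0.5]
width: 0.0856
```

Call:
step_arm(
  moves=[
    [[0,0,0],[0,0,0],0.5],
    [[0,0,0],[0,0,0],0.3],
    [[0,0,0],[0,0,0],0],
    [[0,0,0],[0,0,0],0],
    [[0,0,0],[0,0,0],0],
    [[0,0,0],[0,0,0],0],
    [[0,0,0],[0,0,0],0],
    [[0,0,0],[0,0,0],0],
  ],
)

```text
time_s: 7.3
tcp_pos: [0.4489, 0.1271, 0.1385]
orientation: [-3.087, 0.581, -0.001]
ft_force: [-0.4, 0.3, 5.1]
width: 0.0154
```

Run:
```python
from h import *
s=read_state();print(s['time_s'],s['tcp_pos'],s['width'],s['ft_force'],s['moment'])
c=cam('wrist');save(c,'wrist3');c=cam('scene');cv2.imwrite('pics/scene3.png',cv2.resize(c['pixels'][150:350,150:450,::-1],None,fx=2.5,fy=2.5))
```

```text
7.3 [0.44887509 0.12708538 0.13850941] 0.015387499201635638 [-0.37250203  0.30635976  5.10428202] [0.17202286 0.1772146  0.01127518]
```

View pics/wrist3.png

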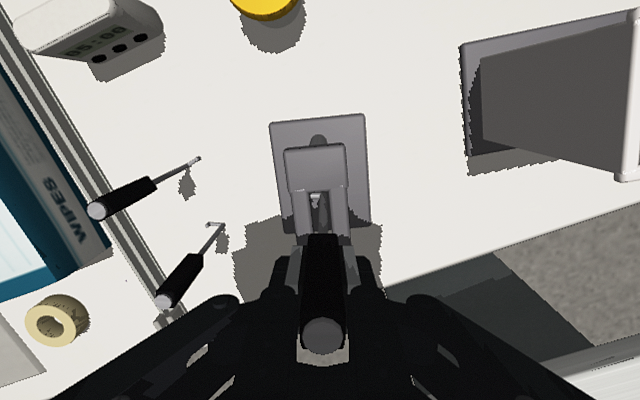

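View pics/scene3.png

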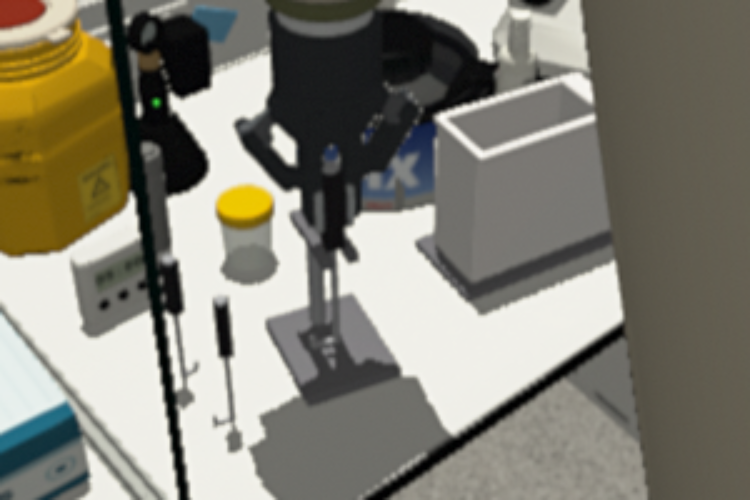

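Call:
step_arm(
  moves=[
    [[0,0,0.4],[0,0,0],0],
    [[0,0,0.4],[0,0,0],0],
    [[-0.77,0.21,0],[0,0,0],0],
    [[-0.77,0.21,0],[0,0,0],0],
    [[-0.77,0.21,0],[0,0,0],0],
    [[-0.77,0.21,0],[0,0,0],0],
    [[0,0,0.8],[0,0,0],0],
    [[0,0,0.8],[0,0,0],0],
  ],
)

```text
time_s: 8.4
tcp_pos: [0.3864, 0.1441, 0.1868]
orientation: [3.087, -0.581, -0.0]
ft_force: [-0.0, 0.1, -1.9]
width: 0.0153
```

Run:
```python
from h import *
s=read_state();print(s['time_s'],s['tcp_pos'],s['width'],s['ft_force'],s['moment'])
c=cam('scene');cv2.imwrite('pics/scene4.png',cv2.resize(c['pixels'][150:350,150:450,::-1],None,fx=2.5,fy=2.5));np.savez('scene4.npz',w=cloud(c))
```

```text
8.4 [0.38640566 0.14406626 0.18678342] 0.01526743803081541 [-0.01546007  0.06145979 -1.91825012] [-0.02901714  0.06473649 -0.01465473]
```

View pics/scene4.png

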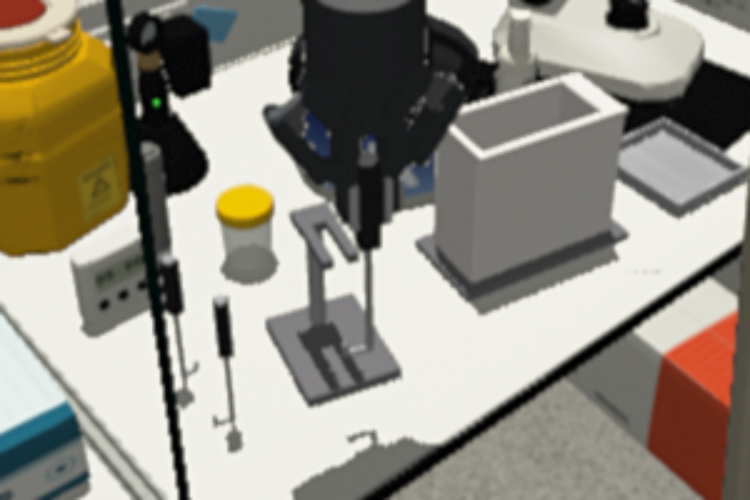

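Call:
step_arm(
  moves=[
    [[0.1,-0.5,0.7],[0,0,0.2],0],
    [[0.1,-0.8,0.7],[0,0,0.2],0],
    [[0.1,-1,0.7],[0,0,0.2],0],
    [[0.2,-1,0.7],[0,0,0.2],0],
    [[0.2,-1,0.7],[0,0,0.2],0],
    [[0.2,-1,0.7],[0,0,0.2],0],
    [[0.2,-1,0.6],[0,0,0.2],0],
    [[0.3,-1,0.4],[0,0,0.2],0],
  ],
)

```text
time_s: 9.45
tcp_pos: [0.4149, -0.0026, 0.2904]
orientation: [3.129, -0.282, 0.0]
ft_force: [-0.1, 1.0, -1.5]
width: 0.0154
```

Call:
step_arm(
  moves=[
    [[0.4,-0.9,0],[0,0,0],0],
    [[0.4,-0.9,0],[0,0,0],0],
    [[0.4,-0.9,0],[0,0,0],0],
    [[0.5,-0.9,0],[0,0,0],0],
    [[0.5,-0.9,0],[0,0,0],0],
    [[0,0,0],[0,0,0],0],
    [[0,0,0],[0,0,0],0],
    [[0,0,0],[0,0,0],0],
  ],
)

```text
time_s: 10.45
tcp_pos: [0.459, -0.0917, 0.2904]
orientation: [-3.129, 0.282, -0.0]
ft_force: [0.5, -0.4, -1.7]
width: 0.0151
```

Run:
```python
from h import *
s=read_state();print(s['time_s'],s['tcp_pos'],s['orientation'],s['ft_force'])
for n in ['wrist','scene','side']:
    c=cam(n); save(c,n+'5'); w=cloud(c);np.savez(n+'5.npz',w=w,px=c['pixels'],T=c['T'])
    w=w.reshape(-1,3)
    m=(w[:,2]>.16)&(w[:,2]<.26)&(np.hypot(w[:,0]-s['tcp_pos'][0],w[:,1]-s['tcp_pos'][1])<.03)
    for lo in np.arange(.165,.26,.01):
        k=m&(w[:,2]>lo)&(w[:,2]<lo+.01)
        if k.sum()>2: print(n,lo.round(3),k.sum(),w[k][:,:2].mean(0).round(4))
a=cv2.imread('pics/scene5.png')[130:310,270:470];cv2.imwrite('pics/scene5z.png',cv2.resize(a,None,fx=3,fy=3))
```

```text
10.45 [ 0.45899924 -0.09169631  0.29041046] [-3.12883886e+00  2.82062129e-01 -2.03252692e-04] [ 0.47314734 -0.40141594 -1.66981445]
wrist 0.165 8 [ 0.463  -0.0827]
wrist 0.175 157 [ 0.4619 -0.0821]
wrist 0.185 32 [ 0.4618 -0.0872]
wrist 0.195 33 [ 0.4613 -0.092 ]
wrist 0.205 36 [ 0.4611 -0.092 ]
wrist 0.215 43 [ 0.4612 -0.0921]
wrist 0.225 44 [ 0.4612 -0.0922]
wrist 0.235 52 [ 0.4613 -0.0921]
wrist 0.245 61 [ 0.4612 -0.0919]
wrist 0.255 25 [ 0.4614 -0.092 ]
scene 0.165 5 [ 0.4601 -0.0823]
scene 0.175 32 [ 0.4602 -0.0809]
scene 0.185 16 [ 0.4581 -0.0897]
scene 0.195 12 [ 0.4587 -0.0906]
scene 0.205 10 [ 0.4591 -0.0908]
scene 0.215 10 [ 0.4584 -0.0899]
scene 0.225 7 [ 0.4594 -0.0897]
scene 0.235 7 [ 0.4592 -0.089 ]
scene 0.245 6 [ 0.4596 -0.0896]
side 0.175 29 [ 0.4622 -0.0828]
side 0.185 9 [ 0.461 -0.09 ]
side 0.195 9 [ 0.4613 -0.092 ]
side 0.205 9 [ 0.4609 -0.0925]
side 0.215 11 [ 0.4615 -0.0917]
side 0.225 10 [ 0.4603 -0.0922]
side 0.235 10 [ 0.4615 -0.092 ]
side 0.245 12 [ 0.4613 -0.0927]
side 0.255 6 [ 0.4616 -0.092 ]
```

View pics/wrist5.png

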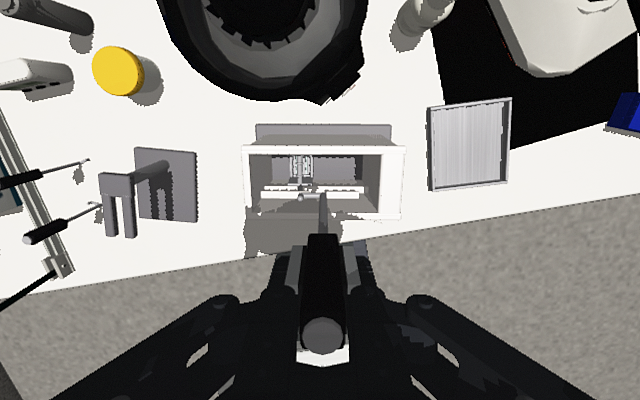

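View pics/scene5z.png

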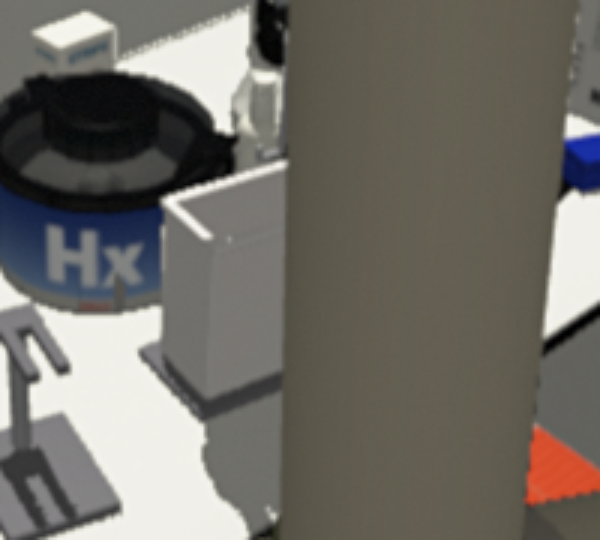

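View pics/side5.png

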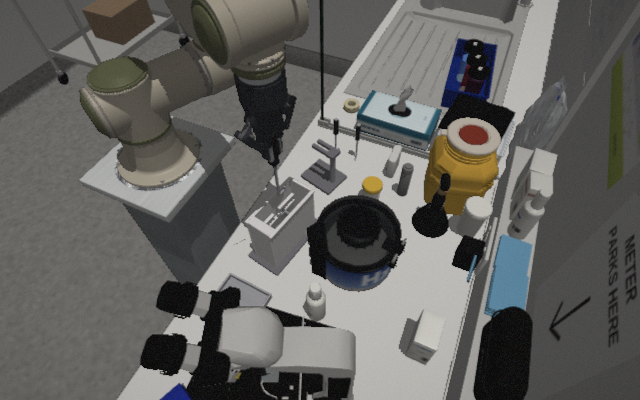

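Run:
```python
from h import *
yaw=np.radians(-10.5);c,s=np.cos(yaw),np.sin(yaw);o=np.array([.461,-.0844])
for n in ['wrist5','side5','wrist1','side0']:
    w=np.load(n+'.npz')['w'].reshape(-1,3)
    q=(w[:,:2]-o)@np.array([[c,-s],[s,c]]);t=np.c_[q,w[:,2]]
    t=t[(abs(q[:,0])<.045)&(abs(q[:,1])<.085)]
    rim=t[(t[:,2]>.136)&(t[:,2]<.144)]
    f=lambda a:np.percentile(a,[1,99]).round(4) if len(a)>5 else None
    a=rim[abs(rim[:,0])<.02]; print(n,'end y',f(a[a[:,1]>0][:,1]),f(a[a[:,1]<0][:,1]))
    a=rim[abs(rim[:,1])<.04]; print('long x',f(a[a[:,0]>0][:,0]),f(a[a[:,0]<0][:,0]))
    r=t[(t[:,2]>.087)&(t[:,2]<.096)&(abs(t[:,0])<.027)&(abs(t[:,1])<.055)]
    for sd in (-1,1):
        y=np.sort(r[np.sign(r[:,0])==sd][:,1])
        if len(y)>10:
            g=np.diff(y);i=np.argsort(-g)[:2];print('rail',sd,len(y),[(y[j].round(4),y[j+1].round(4)) for j in i])
    b=t[(t[:,2]>.0725)&(t[:,2]<.0815)&(abs(t[:,0])<.017)&(t[:,1]>.005)&(t[:,1]<.04)]
    if len(b)>5: print('bar',len(b),b.mean(0).round(4),f(b[:,1]))
    hi=b[b[:,2]>.0775]
    if len(hi): print('collars x',np.sort(hi[:,0]).round(3)[::max(1,len(hi)//20)])
```

```text
wrist5 end y [0.0598 0.0668] [-0.0816 -0.0601]
long x [0.0281 0.0355] [-0.0359 -0.0282]
rail -1 443 [(np.float64(-0.0112), np.float64(0.0074)), (np.float64(0.0074), np.float64(0.0084))]
bar 249 [0.0002 0.0186 0.0763] [0.0057 0.0312]
collars x [-0.017 -0.016 -0.014 -0.011 -0.008 -0.007 -0.007 -0.006 -0.002  0.004
  0.006  0.006  0.007  0.007  0.008  0.015  0.016  0.016  0.017  0.017]
side5 end y [0.0607 0.0686] [-0.0808 -0.0593]
long x [0.0281 0.0368] [-0.0362 -0.0268]
rail -1 102 [(np.float64(-0.01), np.float64(0.008)), (np.float64(0.033), np.float64(0.0356))]
bar 26 [-0.0119  0.0193  0.0758] [0.0078 0.0307]
collars x [-0.016 -0.008 -0.005 -0.004]
wrist1 end y [0.06   0.0669] [-0.0813 -0.0599]
long x [0.0278 0.0357] [-0.0361 -0.0281]
rail -1 434 [(np.float64(-0.011), np.float64(0.0071)), (np.float64(-0.0325), np.float64(-0.0319))]
rail 1 339 [(np.float64(-0.0111), np.float64(0.0073)), (np.float64(0.042), np.float64(0.0427))]
bar 215 [0.0002 0.019  0.0764] [0.0064 0.0315]
collars x [-0.017 -0.017 -0.016 -0.016 -0.016 -0.014 -0.012 -0.01  -0.008 -0.008
 -0.007 -0.007 -0.007 -0.006 -0.006 -0.004 -0.001  0.002  0.003  0.003
  0.005  0.006  0.007  0.007  0.007  0.008  0.009  0.012  0.014  0.015
  0.016  0.016  0.016  0.017  0.017  0.017  0.017]
side0 end y [0.0606 0.0683] [-0.0809 -0.0594]
long x [0.0283 0.0369] [-0.0361 -0.0271]
rail -1 104 [(np.float64(-0.0069), np.float64(0.0085)), (np.float64(-0.0098), np.float64(-0.0069))]
bar 30 [-0.0126  0.0196  0.0759] [0.0076 0.0323]
collars x [-0.016 -0.016 -0.016 -0.011 -0.01  -0.008]
```

Wrist and side views agree: bar at tank y +18.8 mm, gap −11.1 to +7.2 mm. I descend with the hook 3 to 6 mm clear on the −y side of the bar.

Call:
step_arm(
  moves=[
    [[0,-0.18,0],[0,0,0],0],
    [[0,0,-0.8],[0,0,0],0],
    [[0,0,-0.8],[0,0,0],0],
    [[0,0,-0.8],[0,0,0],0],
    [[0,0,-0.8],[0,0,0],0],
    [[0,0,-0.5],[0,0,0],0],
    [[0,0,0],[0,0,0],0],
    [[0,0,0],[0,0,0],0],
  ],
)

```text
time_s: 11.6
tcp_pos: [0.4594, -0.0959, 0.2169]
orientation: [3.128, -0.283, 0.001]
ft_force: [0.2, 0.8, -1.3]
width: 0.0154
```

```bash
cat > look.py <<'E'
from h import *
import sys
k=sys.argv[1]
s=read_state();print(s['time_s'],s['tcp_pos'].round(4),s['ft_force'].round(2),s['moment'].round(3))
o=np.array([.461,-.0844]);yaw=np.radians(-10.5);c,sn=np.cos(yaw),np.sin(yaw)
print('stem tank xy',((s['tcp_pos'][:2]-o)@np.array([[c,-sn],[sn,c]])).round(4),'seat z',(s['tcp_pos'][2]-.113).round(4))
c1=cam('wrist');np.savez('wrist%s.npz'%k,w=cloud(c1),px=c1['pixels'],T=c1['T']);c2=cam('side');np.savez('side%s.npz'%k,w=cloud(c2),px=c2['pixels'],T=c2['T'])
a=cv2.resize(c1['pixels'][60:300,200:440],(560,560),interpolation=cv2.INTER_CUBIC)
cv2.imwrite('pics/w%s.png'%k,a[...,::-1])
b=cv2.resize(c2['pixels'][150:260,225:335],(560,560),interpolation=cv2.INTER_CUBIC)
cv2.imwrite('pics/s%s.png'%k,b[...,::-1])
E
python3 look.py 6
```

```text
11.6 [ 0.4594 -0.0959  0.2169] [ 0.16  0.79 -1.28] [-0.02  -0.037  0.034]
stem tank xy [ 0.0005 -0.0116] seat z 0.1039
```

View pics/w6.png

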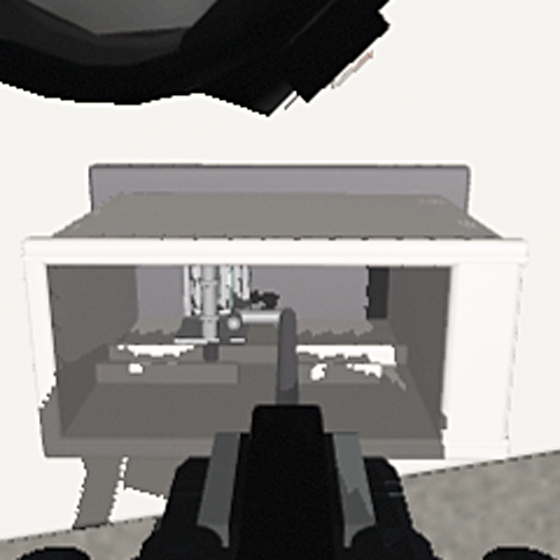

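View pics/s6.png

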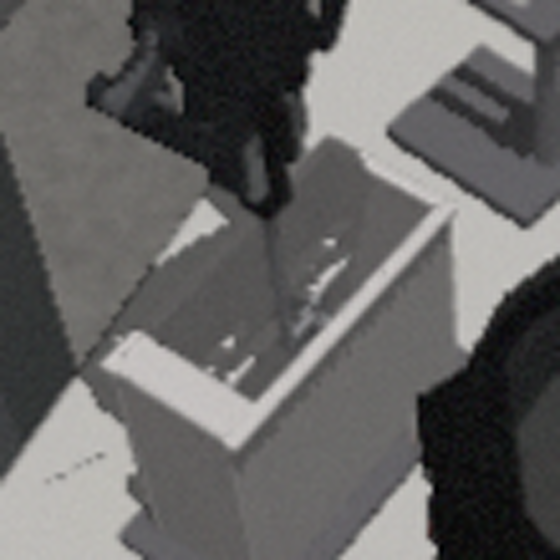

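The hook (tip near (235,322) in the crop) is in line with the middle of the bar between the collars. I continue down to seat z = 0.057.

Call:
step_arm(
  moves=[
    [[0,0,-0.4],[0,0,0],0],
    [[0,0,-0.4],[0,0,0],0],
    [[0,0,-0.4],[0,0,0],0],
    [[0,0,-0.4],[0,0,0],0],
    [[0,0,-0.4],[0,0,0],0],
    [[0,0,-0.35],[0,0,0],0],
    [[0,0,0],[0,0,0],0],
    [[0,0,0],[0,0,0],0],
  ],
)

```text
time_s: 12.7
tcp_pos: [0.4593, -0.0958, 0.1695]
orientation: [3.129, -0.283, 0.001]
ft_force: [0.1, -1.2, -0.9]
width: 0.0152
```

```bash
python3 look.py 7
```

```text
12.7 [ 0.4593 -0.0958  0.1695] [ 0.11 -1.23 -0.88] [ 0.003 -0.002 -0.035]
stem tank xy [ 0.0004 -0.0116] seat z 0.0565
```

View pics/w7.png

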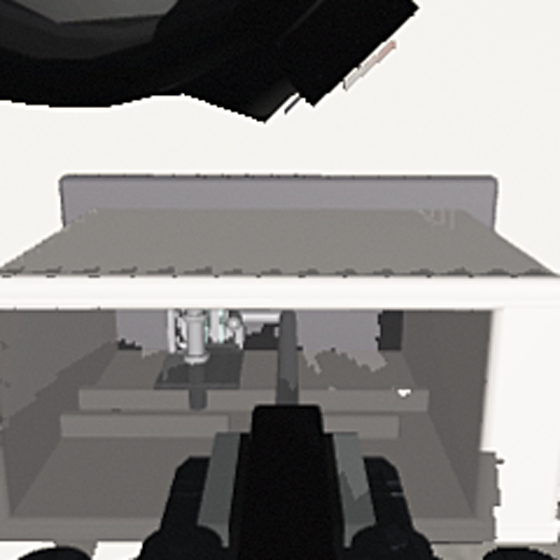

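Call:
step_arm(
  moves=[
    [[0.03,0.2,0],[0,0,0],0],
    [[0.04,0.2,0],[0,0,0],0],
    [[0.04,0.2,0],[0,0,0],0],
    [[0.04,0.2,0],[0,0,0],0],
    [[0.04,0.22,0],[0,0,0],0],
    [[0,0,0],[0,0,0],0],
    [[0,0,0.2],[0,0,0],0],
    [[0,0,0],[0,0,0],0],
  ],
)

```text
time_s: 13.8
tcp_pos: [0.4631, -0.0755, 0.1737]
orientation: [3.129, -0.283, 0.001]
ft_force: [-0.3, -0.5, -1.5]
width: 0.0155
```

```bash
python3 look.py 8
```

```text
13.8 [ 0.4631 -0.0755  0.1737] [-0.3  -0.47 -1.49] [0.005 0.044 0.016]
stem tank xy [0.0005 0.0091] seat z 0.0607
```

View pics/w8.png

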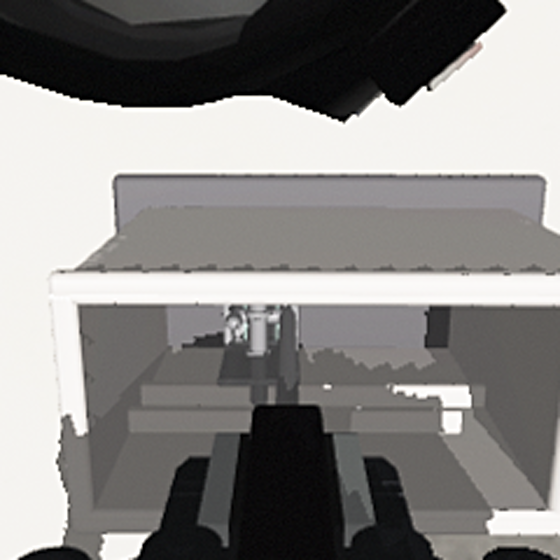

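View pics/s8.png

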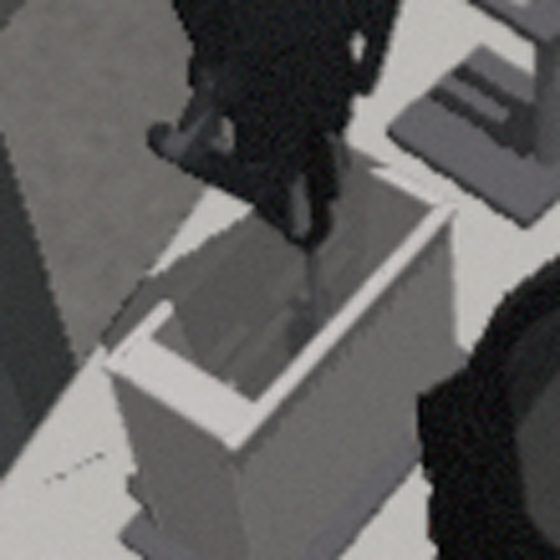

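Call:
step_arm(
  moves=[
    [[0,0,0.12],[0,0,0],0],
    [[0,0,0.12],[0,0,0],0],
    [[0,0,0.12],[0,0,0],0],
    [[0,0,0.12],[0,0,0],0],
    [[0,0,0.12],[0,0,0],0],
    [[0,0,0.12],[0,0,0],0],
    [[0,0,0.05],[0,0,0],0],
    [[0,0,0],[0,0,0],0],
  ],
)

```text
time_s: 14.9
tcp_pos: [0.4629, -0.0754, 0.1887]
orientation: [-3.129, 0.283, 0.0]
ft_force: [-0.1, 0.8, -2.8]
width: 0.0153
```

```bash
python3 look.py 9
```

```text
14.9 [ 0.4629 -0.0754  0.1887] [-0.09  0.83 -2.81] [-0.028 -0.    -0.022]
stem tank xy [0.0002 0.0092] seat z 0.0757
```

View pics/w9.png

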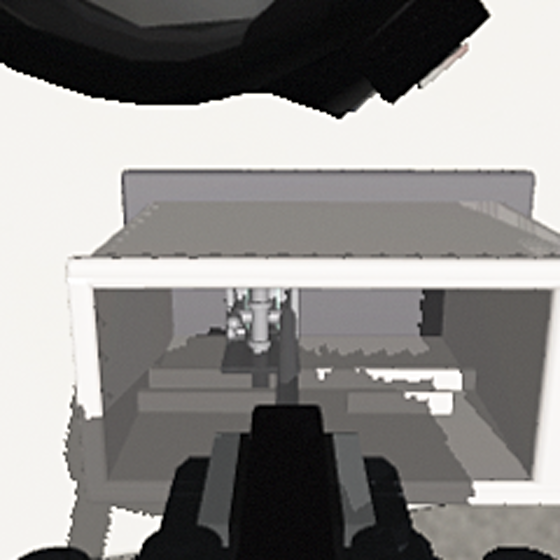

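Call:
step_arm(
  moves=[
    [[-0.02,-0.1,0],[0,0,0],0],
    [[-0.03,-0.17,0],[0,0,0],0],
    [[-0.03,-0.17,0],[0,0,0],0],
    [[-0.03,-0.17,0],[0,0,0],0],
    [[-0.03,-0.17,0],[0,0,0],0],
    [[-0.03,-0.17,0],[0,0,0],0],
    [[-0.02,-0.08,0],[0,0,0],0],
    [[0,0,0],[0,0,0],0],
  ],
)

```text
time_s: 16.0
tcp_pos: [0.4591, -0.096, 0.1887]
orientation: [-3.129, 0.283, -0.0]
ft_force: [1.0, -0.6, -2.8]
width: 0.0152
```

```bash
python3 look.py 10
python3 - <<'E'
from h import *
yaw=np.radians(-10.5);c,s=np.cos(yaw),np.sin(yaw);o=np.array([.461,-.0844])
for n in ['wrist10','side10']:
    w=np.load(n+'.npz')['w'].reshape(-1,3)
    q=(w[:,:2]-o)@np.array([[c,-s],[s,c]]);t=np.c_[q,w[:,2]]
    for xr in [(-.026,-.016),(-.016,-.009),(.009,.016),(.016,.026)]:
        b=t[(t[:,2]>.0745)&(t[:,2]<.0845)&(t[:,0]>xr[0])&(t[:,0]<xr[1])&(t[:,1]>-.025)&(t[:,1]<.035)]
        if len(b)>3: print(n,xr,len(b),b.mean(0).round(4),np.percentile(b[:,1],[5,95]).round(4))
E
```

```text
16.0 [ 0.4591 -0.096   0.1887] [ 0.97 -0.57 -2.8 ] [0.008 0.061 0.031]
stem tank xy [ 0.0003 -0.0118] seat z 0.0757
wrist10 (-0.026, -0.016) 156 [-0.0189  0.0004  0.0799] [-0.0073  0.0102]
wrist10 (-0.016, -0.009) 74 [-0.0135 -0.0014  0.0799] [-0.0062  0.0052]
wrist10 (0.009, 0.016) 33 [ 0.0108 -0.0024  0.0812] [-0.0047  0.    ]
side10 (-0.026, -0.016) 16 [-0.0193 -0.0027  0.0799] [-0.0139  0.0054]
side10 (-0.016, -0.009) 11 [-0.0149 -0.0033  0.0782] [-0.0123  0.0118]
```

View pics/w10.png

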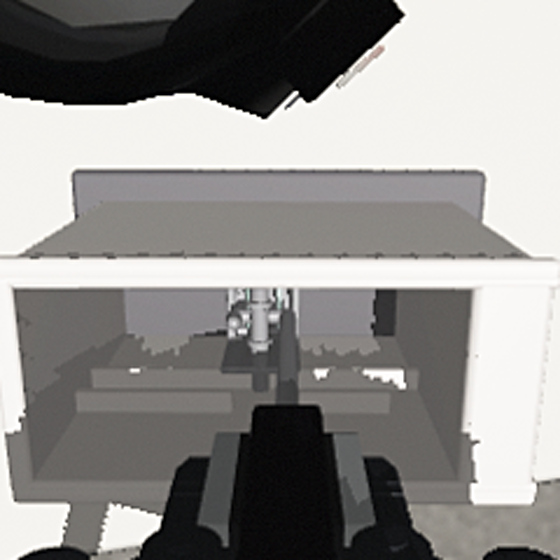

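View pics/s10.png

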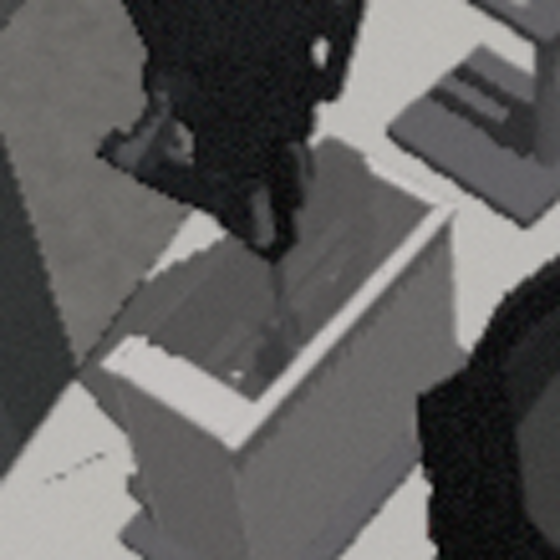

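Call:
step_arm(
  moves=[
    [[0,0,0.08],[0,0,0],0],
    [[0,0,0.08],[0,0,0],0],
    [[0,0,0.07],[0,0,0],0],
    [[0,0,0.07],[0,0,0],0],
    [[0,0,0.05],[0,0,0],0],
    [[0,0,0],[0,0,0],0],
    [[0,0,0],[0,0,0],0],
    [[0,0,0],[0,0,0],0],
  ],
)

```text
time_s: 17.1
tcp_pos: [0.4591, -0.0959, 0.1956]
orientation: [-3.129, 0.283, 0.0]
ft_force: [0.5, -0.2, -3.0]
width: 0.0155
```

The bar top is past the rail underside with no force rise, so I'm in the gap. I continue slowly.

Call:
step_arm(
  moves=[
    [[0,0,0.1],[0,0,0],0],
    [[0,0,0.1],[0,0,0],0],
    [[0,0,0.1],[0,0,0],0],
    [[0,0,0.1],[0,0,0],0],
    [[0,0,0.12],[0,0,0],0],
    [[0,0,0.15],[0,0,0],0],
    [[0,0,0.15],[0,0,0],0],
    [[0,0,0.1],[0,0,0],0],
  ],
)

```text
time_s: 18.1
tcp_pos: [0.4592, -0.096, 0.2143]
orientation: [3.129, -0.283, 0.0]
ft_force: [0.5, -0.1, -3.2]
width: 0.0152
```

```bash
python3 look.py 11
```

```text
18.1 [ 0.4592 -0.096   0.2143] [ 0.51 -0.14 -3.21] [ 0.003 -0.022  0.029]
stem tank xy [ 0.0003 -0.0117] seat z 0.1013
```

View pics/w11.png

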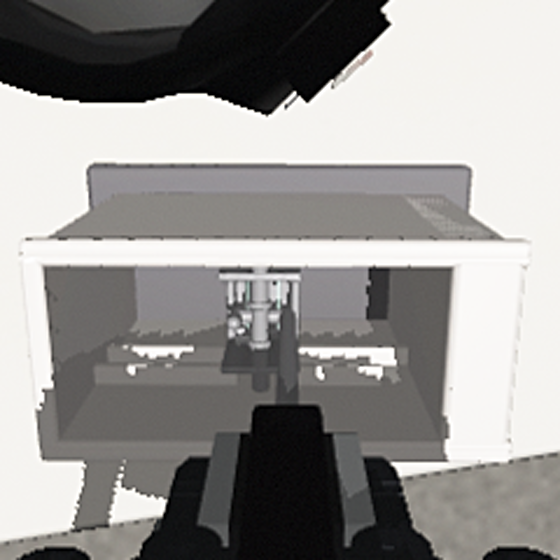

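Call:
step_arm(
  moves=[
    [[0,0,0.15],[0,0,0],0],
    [[0,0,0.25],[0,0,0],0],
    [[0,0,0.25],[0,0,0],0],
    [[0,0,0.25],[0,0,0],0],
    [[0,0,0.25],[0,0,0],0],
    [[0,0,0.25],[0,0,0],0],
    [[0,0,0.25],[0,0,0],0],
    [[0,0,0.25],[0,0,0],0],
  ],
)

```text
time_s: 19.2
tcp_pos: [0.4591, -0.096, 0.2524]
orientation: [-3.129, 0.283, 0.0]
ft_force: [-0.4, 0.5, -3.7]
width: 0.0151
```

Call:
step_arm(
  moves=[
    [[0,0,0.4],[0,0,0],0],
    [[0,0,0.5],[0,0,0],0],
    [[0,0,0.5],[0,0,0],0],
    [[0,0,0.5],[0,0,0],0],
    [[0,0,0.5],[0,0,0],0],
    [[0,0,0.5],[0,0,0],0],
    [[0,0,0.4],[0,0,0],0],
    [[0,0,0.2],[0,0,0],0],
  ],
)

```text
time_s: 20.2
tcp_pos: [0.4592, -0.096, 0.3226]
orientation: [3.129, -0.283, 0.001]
ft_force: [-0.1, -0.5, -3.4]
width: 0.0152
```

```bash
python3 look.py 12
python3 - <<'E'
from h import *
w=np.load('wrist12.npz');cv2.imwrite('pics/w12f.png',w['px'][...,::-1])
f=np.load('wrist5.npz')['w'].reshape(-1,3)
for n in ['wrist5','wrist1','wrist12','side0','scene0']:
    f=np.load(n+'.npz')['w'].reshape(-1,3)
    m=(f[:,2]>.0125)&(f[:,2]<.02)&(f[:,0]>.37)&(f[:,0]<.525)&(f[:,1]>-.31)&(f[:,1]<-.19)
    if m.sum()>20: print(n,m.sum(),cv2.minAreaRect(f[m][:,:2].astype(np.float32)))
s=read_state()['tcp_pos']
f=np.load('wrist12.npz')['w'].reshape(-1,3)
m=(np.hypot(f[:,0]-s[0],f[:,1]-s[1])<.045)&(f[:,2]>.15)&(f[:,2]<.23)
for lo in np.arange(.15,.23,.01):
    k=m&(f[:,2]>lo)&(f[:,2]<lo+.01)
    if k.sum(): print(lo.round(2),k.sum(),f[k].mean(0).round(4))
E
```

```text
20.2 [ 0.4592 -0.096   0.3226] [-0.11 -0.54 -3.42] [-0.024  0.027  0.025]
stem tank xy [ 0.0003 -0.0117] seat z 0.2096
wrist5 709 ((0.44311559200286865, -0.2709575593471527), (0.08242998272180557, 0.1106141060590744), 87.4960708618164)
wrist1 538 ((0.443147212266922, -0.27077585458755493), (0.08195231109857559, 0.11040294915437698), 87.1683349609375)
wrist12 621 ((0.44309160113334656, -0.2712588608264923), (0.082142673432827, 0.11013461649417877), 86.97406005859375)
side0 160 ((0.44454425573349, -0.2510944604873657), (0.04652324318885803, 0.11198306083679199), 89.49860382080078)
0.16 261 [ 0.4636 -0.0876  0.1634]
0.17 99 [ 0.4663 -0.0865  0.1739]
0.18 235 [ 0.462  -0.0851  0.1841]
0.19 131 [ 0.4648 -0.0853  0.1949]
0.2 217 [ 0.4627 -0.0858  0.2061]
0.21 748 [ 0.4625 -0.0863  0.2146]
0.22 25 [ 0.4616 -0.0965  0.225 ]
```

View pics/w12f.png

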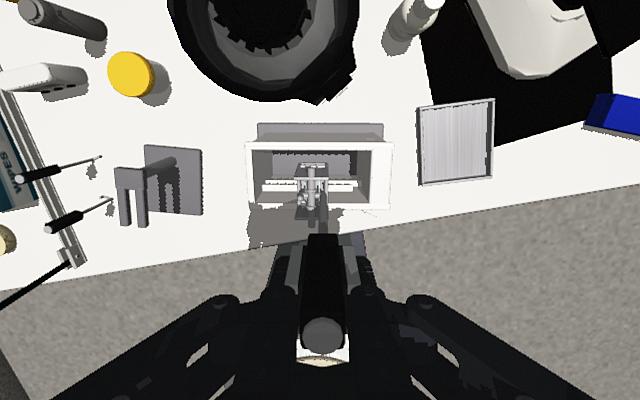

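View pics/s12.png

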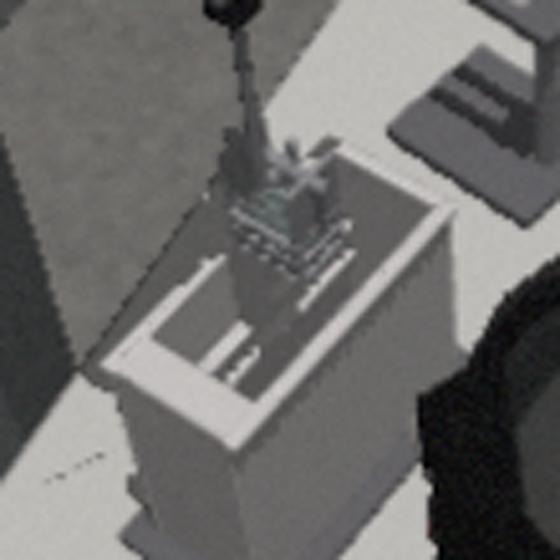

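The basket hangs clear of the rim at (312,180) in the wrist view. I'll measure the tray more precisely.

Run:
```python
from h import *
for n in ['wrist5','wrist1','wrist12','side0']:
    f=np.load(n+'.npz')['w'].reshape(-1,3)
    for zr in [(.0125,.02),(.014,.018)]:
        m=(f[:,2]>zr[0])&(f[:,2]<zr[1])&(f[:,0]>.37)&(f[:,0]<.525)&(f[:,1]>-.33)&(f[:,1]<-.175)
        p=f[m]; p0=p[(abs(p[:,0]-.443)<.065)]
        k=p0
        print(n,zr,len(k),cv2.minAreaRect(k[:,:2].astype(np.float32)) if len(k)>5 else '', k[:,:2].min(0).round(4),k[:,:2].max(0).round(4))
        for xx in (.41,.443,.475):
            y=k[abs(k[:,0]-xx)<.01][:,1]; h,e=np.histogram(y,bins=np.arange(-.335,-.17,.005)); 
            if zr[0]==.0125: print(xx,[(e[i].round(3),h[i]) for i in range(len(h)) if h[i]])
```

```text
wrist5 (0.0125, 0.02) 1091 ((0.4422529935836792, -0.2803199887275696), (0.10032036900520325, 0.1104772612452507), 86.81138610839844) [ 0.3854 -0.33  ] [ 0.4999 -0.2278]
0.41 [(np.float64(-0.33), np.int64(43)), (np.float64(-0.325), np.int64(14)), (np.float64(-0.235), np.int64(23)), (np.float64(-0.23), np.int64(26))]
0.443 [(np.float64(-0.33), np.int64(58)), (np.float64(-0.235), np.int64(58))]
0.475 [(np.float64(-0.33), np.int64(51)), (np.float64(-0.24), np.int64(11)), (np.float64(-0.235), np.int64(50))]
wrist5 (0.014, 0.018) 954 ((0.4425017833709717, -0.2803349494934082), (0.10032274574041367, 0.10987024754285812), 86.80844116210938) [ 0.3854 -0.33  ] [ 0.4998 -0.2278]
wrist1 (0.0125, 0.02) 809 ((0.44264987111091614, -0.27980735898017883), (0.10035684704780579, 0.1101890429854393), 86.95384216308594) [ 0.3853 -0.3299] [ 0.4999 -0.2274]
0.41 [(np.float64(-0.33), np.int64(32)), (np.float64(-0.325), np.int64(10)), (np.float64(-0.235), np.int64(18)), (np.float64(-0.23), np.int64(23))]
0.443 [(np.float64(-0.33), np.int64(43)), (np.float64(-0.235), np.int64(42)), (np.float64(-0.23), np.int6
[... 830 characters left out ...]
]
wrist12 (0.014, 0.018) 810 ((0.4425642788410187, -0.28025275468826294), (0.100125253200531, 0.11008450388908386), 86.91604614257812) [ 0.3853 -0.33  ] [ 0.4996 -0.228 ]
side0 (0.0125, 0.02) 160 ((0.44454425573349, -0.2510944604873657), (0.04652324318885803, 0.11198306083679199), 89.49860382080078) [ 0.3884 -0.2739] [ 0.5006 -0.2274]
0.41 [(np.float64(-0.235), np.int64(7)), (np.float64(-0.23), np.int64(10))]
0.443 [(np.float64(-0.235), np.int64(14)), (np.float64(-0.23), np.int64(3))]
0.475 [(np.float64(-0.235), np.int64(18))]
side0 (0.014, 0.018) 126 ((0.4445496201515198, -0.25187569856643677), (0.0466911643743515, 0.11143992096185684), 88.59762573242188) [ 0.3884 -0.2739] [ 0.5006 -0.2274]
```

Run:
```python
from h import *
P=np.concatenate([np.load(n+'.npz')['w'].reshape(-1,3) for n in ['scene0','side0','wrist1','wrist5','scene1','wrist12']])
m=(P[:,0]>.25)&(P[:,0]<.75)&(P[:,1]<-.22)&(P[:,1]>-.6)&(P[:,2]>.03)&(P[:,2]<.6)
# exclude arm itself in scene1? (arm at y>-.2)
P=P[m]
for z in np.arange(.03,.5,.05):
    q=P[(P[:,2]>z)&(P[:,2]<z+.05)]
    if len(q)>5:
        d=np.hypot(q[:,0]-.438,q[:,1]+.30);i=np.argsort(d)[:3]
        print(z.round(2),len(q),q[:,:2].min(0).round(3),q[:,:2].max(0).round(3),'near',d[i].round(3),q[i[0]].round(3))
```

```text
0.03 36079 [ 0.389 -0.6  ] [ 0.737 -0.22 ] near [0.095 0.095 0.095] [ 0.522 -0.345  0.031]
0.08 7207 [ 0.39 -0.6 ] [ 0.749 -0.22 ] near [0.161 0.162 0.162] [ 0.583 -0.231  0.082]
0.13 6420 [ 0.39 -0.6 ] [ 0.75  -0.221] near [0.097 0.098 0.098] [ 0.523 -0.346  0.173]
0.18 13856 [ 0.386 -0.6  ] [ 0.75  -0.299] near [0.097 0.097 0.098] [ 0.527 -0.34   0.18 ]
0.23 3065 [ 0.385 -0.6  ] [ 0.731 -0.315] near [0.126 0.127 0.127] [ 0.542 -0.371  0.238]
0.28 4296 [ 0.526 -0.466] [ 0.718 -0.321] near [0.11  0.111 0.111] [ 0.527 -0.365  0.315]
0.33 8564 [ 0.488 -0.477] [ 0.639 -0.351] near [0.104 0.104 0.105] [ 0.507 -0.378  0.362]
0.38 870 [ 0.496 -0.474] [ 0.554 -0.386] near [0.108 0.108 0.108] [ 0.498 -0.39   0.384]
```

Call:
step_arm(
  moves=[
    [[0,-0.15,0.1],[0,0,0],0],
    [[0,-0.3,0.1],[0,0,0],0],
    [[0,-0.45,0.1],[0,0,0],0],
    [[0,-0.6,0.1],[0,0,0],0],
    [[0,-0.6,0],[0,0,0],0],
    [[0,-0.6,0],[0,0,0],0],
    [[0,-0.6,0],[0,0,0],0],
    [[0,-0.6,0],[0,0,0],0],
  ],
)

```text
time_s: 21.3
tcp_pos: [0.4591, -0.1748, 0.33]
orientation: [-3.129, 0.283, 0.0]
ft_force: [0.8, 0.3, -3.7]
width: 0.0155
```

Call:
step_arm(
  moves=[
    [[-0.1,-0.6,0],[0,0,0.25],0],
    [[-0.1,-0.6,0],[0,0,0.25],0],
    [[-0.1,-0.6,0],[0,0,0.25],0],
    [[-0.1,-0.6,0],[0,0,0.25],0],
    [[-0.1,-0.6,0],[0,0,0.25],0],
    [[-0.1,-0.6,0],[0,0,0.25],0],
    [[-0.1,-0.6,0],[0,0,0.25],0],
    [[-0.1,-0.6,0],[0,0,0.25],0],
  ],
)

```text
time_s: 22.3
tcp_pos: [0.443, -0.2708, 0.33]
orientation: [-3.14, -0.095, 0.0]
ft_force: [0.3, 0.2, -2.9]
width: 0.0156
```

Call:
step_arm(
  moves=[
    [[0,-0.4,0],[0,0,0],0],
    [[0,-0.25,0],[0,0,0],0],
    [[0,-0.15,0],[0,0,0],0],
    [[0,0,-0.2],[0,0,0],0],
    [[0,0,-0.5],[0,0,0],0],
    [[0,0,-0.6],[0,0,0],0],
    [[0,0,-0.6],[0,0,0],0],
    [[0,0,-0.4],[0,0,0],0],
  ],
)

```text
time_s: 23.3
tcp_pos: [0.443, -0.2858, 0.283]
orientation: [-3.139, -0.094, 0.001]
ft_force: [0.4, -0.2, -2.9]
width: 0.0148
```

```bash
python3 look.py 13
python3 - <<'E'
from h import *
w=np.load('wrist13.npz');cv2.imwrite('pics/w13f.png',w['px'][...,::-1])
s=read_state();p=s['tcp_pos'];print(s['orientation'],s['joint_positions'].round(2))
f=w['w'].reshape(-1,3)
m=(np.hypot(f[:,0]-p[0],f[:,1]-p[1])<.045)
sz=p[2]-.113;print('bottom exp',sz+.003-.052)
for lo in np.arange(sz-.06,sz+.015,.005):
    k=m&(f[:,2]>lo)&(f[:,2]<lo+.005)
    if k.sum()>3: print(lo.round(3),k.sum(),f[k].mean(0).round(4),(f[k][:,:2].max(0)-f[k][:,:2].min(0)).round(3))
c=cam('scene');cv2.imwrite('pics/scene13.png',cv2.resize(c['pixels'][100:300,340:640,::-1],None,fx=2.5,fy=2.5))
E
```

```text
23.3 [ 0.443  -0.2858  0.283 ] [ 0.35 -0.17 -2.9 ] [ 0.014  0.016 -0.003]
stem tank xy [ 0.019  -0.2013] seat z 0.17
[-3.13897074e+00 -9.35982419e-02  1.80129829e-03] [-0.8   0.29  1.4  -0.    1.46  0.72]
bottom exp 0.12107640273470155
0.12 241 [ 0.4445 -0.2767  0.1234] [0.038 0.026]
0.125 18 [ 0.4529 -0.2721  0.1265] [0.024 0.027]
0.13 78 [ 0.4448 -0.2751  0.1335] [0.037 0.027]
0.135 23 [ 0.4605 -0.2747  0.1362] [0.002 0.027]
0.14 182 [ 0.442  -0.2744  0.1436] [0.036 0.029]
0.145 57 [ 0.4456 -0.2747  0.1471] [0.036 0.029]
0.15 68 [ 0.4459 -0.2734  0.1525] [0.036 0.027]
0.155 67 [ 0.4452 -0.2742  0.1577] [0.037 0.027]
0.16 72 [ 0.4442 -0.2746  0.1627] [0.036 0.03 ]
0.165 143 [ 0.4444 -0.2753  0.1682] [0.036 0.03 ]
0.17 360 [ 0.4396 -0.2755  0.1737] [0.051 0.029]
0.175 393 [ 0.4475 -0.2754  0.176 ] [0.05  0.027]
0.18 13 [ 0.4454 -0.2853  0.1827] [0.002 0.005]
0.185 15 [ 0.4456 -0.286   0.1881] [0.001 0.005]
```

View pics/w13f.png

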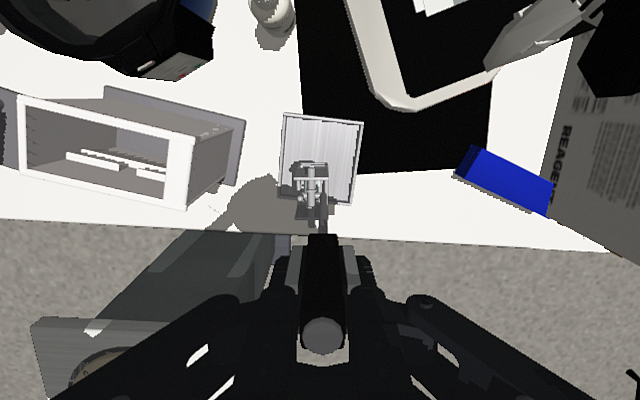

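View pics/scene13.png

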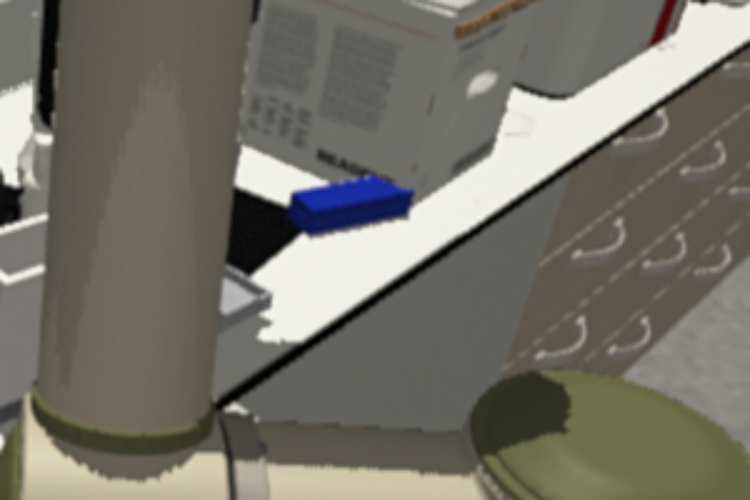

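Call:
step_arm(
  moves=[
    [[0,0,-0.5],[0,0,0],0],
    [[0,0,-0.8],[0,0,0],0],
    [[0,0,-0.8],[0,0,0],0],
    [[0,0,-0.8],[0,0,0],0],
    [[0,0,-0.8],[0,0,0],0],
    [[0,0,-0.8],[0,0,0],0],
    [[0,0,-0.65],[0,0,0],0],
    [[0,0,-0.4],[0,0,0],0],
  ],
)

```text
time_s: 24.45
tcp_pos: [0.4431, -0.2859, 0.1724]
orientation: [-3.14, -0.094, 0.0]
ft_force: [-1.4, -0.9, -2.7]
width: 0.0156
```

Call:
step_arm(
  moves=[
    [[0,0,-0.05],[0,0,0],0],
    [[0,0,-0.05],[0,0,0],0],
    [[0,0,-0.05],[0,0,0],0],
    [[0,0,-0.05],[0,0,0],0],
    [[0,0,-0.06],[0,0,0],0],
    [[0,0,-0.06],[0,0,0],0],
    [[0,0,-0.06],[0,0,0],0],
    [[0,0,-0.06],[0,0,0],0],
  ],
)

```text
time_s: 25.45
tcp_pos: [0.4432, -0.286, 0.1644]
orientation: [3.14, 0.094, 0.0]
ft_force: [0.1, 0.0, -1.1]
width: 0.0153
```

```bash
python3 look.py 14
python3 - <<'E'
from h import *
w=np.load('wrist14.npz');cv2.imwrite('pics/w14f.png',w['px'][...,::-1])
p=read_state()['tcp_pos'];f=w['w'].reshape(-1,3)
m=(np.hypot(f[:,0]-p[0],f[:,1]-p[1])<.045)
for lo in np.arange(.0,.08,.005):
    k=m&(f[:,2]>lo)&(f[:,2]<lo+.005)
    if k.sum()>3: print(lo.round(3),k.sum(),f[k].mean(0).round(4),(f[k][:,:2].max(0)-f[k][:,:2].min(0)).round(3))
E
```

```text
25.45 [ 0.4432 -0.286   0.1644] [ 0.14  0.01 -1.07] [-0.026 -0.027 -0.008]
stem tank xy [ 0.0192 -0.2015] seat z 0.0514
0.0 4331 [ 0.4495 -0.2889  0.0039] [0.089 0.086]
0.005 648 [ 0.4492 -0.2846  0.0061] [0.087 0.086]
0.01 57 [ 0.4431 -0.3216  0.0134] [0.04  0.068]
0.015 211 [ 0.4435 -0.3023  0.0167] [0.04  0.069]
0.02 16 [ 0.4501 -0.2722  0.0221] [0.036 0.027]
0.025 187 [ 0.443  -0.2758  0.0273] [0.036 0.028]
0.03 45 [ 0.4486 -0.2741  0.0321] [0.035 0.029]
0.035 68 [ 0.4465 -0.2739  0.0375] [0.036 0.028]
0.04 64 [ 0.4445 -0.274   0.0427] [0.036 0.027]
0.045 84 [ 0.4445 -0.2745  0.0479] [0.036 0.028]
0.05 146 [ 0.4454 -0.2758  0.052 ] [0.036 0.027]
0.055 683 [ 0.4446 -0.2755  0.0583] [0.051 0.03 ]
0.06 55 [ 0.4465 -0.2786  0.0609] [0.047 0.026]
0.065 13 [ 0.4459 -0.2859  0.0678] [0.002 0.005]
0.07 15 [ 0.4457 -0.2859  0.073 ] [0.003 0.005]
0.075 15 [ 0.4457 -0.2859  0.0777] [0.003 0.005]
```

View pics/w14f.png

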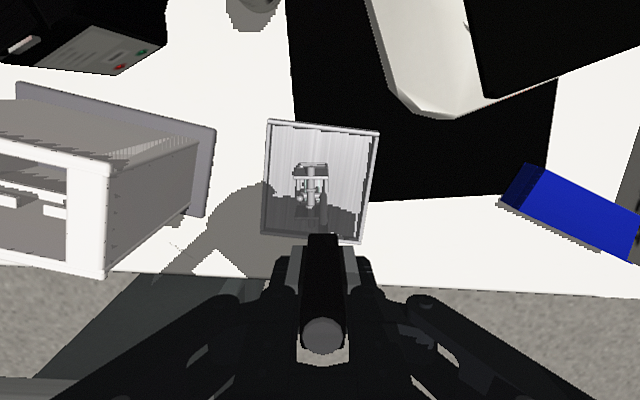

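The basket stands on the floor (bar top at about 0.059) 5 mm from the tray centre, and the force is back to the bare rod's weight. I lower the hook clear and then draw it out to −y.

Call:
step_arm(
  moves=[
    [[0,0,-0.1],[0,0,0],0],
    [[0,0,-0.1],[0,0,0],0],
    [[0,0,-0.1],[0,0,0],0],
    [[0,0,-0.1],[0,0,0],0],
    [[0,0,-0.1],[0,0,0],0],
    [[0,0,-0.02],[0,0,0],0],
    [[0,0,0],[0,0,0],0],
    [[0,0,0],[0,0,0],0],
  ],
)

```text
time_s: 26.55
tcp_pos: [0.4431, -0.286, 0.154]
orientation: [3.14, 0.094, 0.0]
ft_force: [-0.5, -0.4, -1.2]
width: 0.0156
```

```bash
python3 look.py 15
```

```text
26.55 [ 0.4431 -0.286   0.154 ] [-0.52 -0.45 -1.25] [ 0.027  0.023 -0.024]
stem tank xy [ 0.0192 -0.2015] seat z 0.041
```

View pics/w15.png

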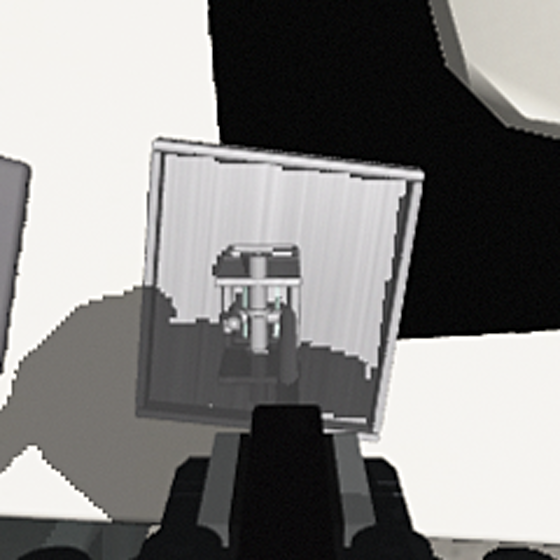

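Call:
step_arm(
  moves=[
    [[0.01,-0.15,0],[0,0,0],0],
    [[0.01,-0.2,0],[0,0,0],0],
    [[0.01,-0.2,0],[0,0,0],0],
    [[0.01,-0.2,0],[0,0,0],0],
    [[0.01,-0.2,0],[0,0,0],0],
    [[0.01,-0.2,0],[0,0,0],0],
    [[0.01,-0.2,0],[0,0,0],0],
    [[0,0,0],[0,0,0],0],
  ],
)

```text
time_s: 27.65
tcp_pos: [0.4445, -0.3132, 0.1538]
orientation: [-3.14, -0.093, 0.0]
ft_force: [0.3, -1.0, -1.2]
width: 0.015
```

```bash
python3 look.py 16
```

```text
27.65 [ 0.4445 -0.3132  0.1538] [ 0.26 -1.   -1.2 ] [-0.031 -0.057  0.02 ]
stem tank xy [ 0.0255 -0.228 ] seat z 0.0408
```

View pics/w16.png

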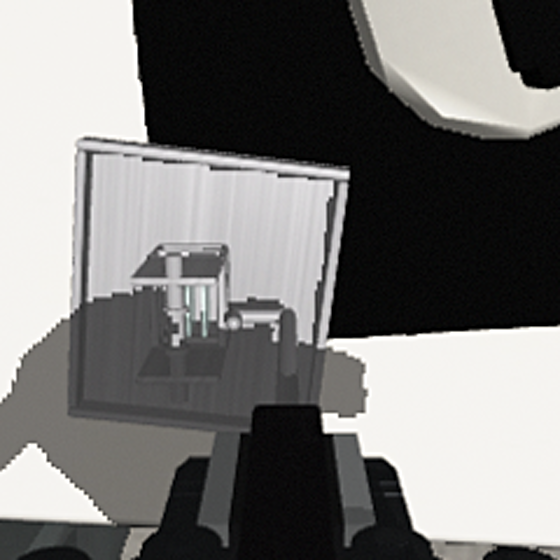

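Unhooked; the tip at (235,322) in the crop is clear of the basket edge at 228. I go up, then back to the stand.

Call:
step_arm(
  moves=[
    [[0,-0.15,0.15],[0,0,0],0],
    [[0,0,0.6],[0,0,0],0],
    [[0,0,1],[0,0,0],0],
    [[0,0,1],[0,0,0],0],
    [[0,0,1],[0,0,0],0],
    [[0,0,1],[0,0,0],0],
    [[0,0,1],[0,0,0],0],
    [[0,0,1],[0,0,0],0],
  ],
)

```text
time_s: 28.75
tcp_pos: [0.4445, -0.3158, 0.2905]
orientation: [3.139, 0.094, 0.001]
ft_force: [-0.1, -0.0, -1.4]
width: 0.0151
```

```bash
python3 look.py 17
python3 - <<'E'
from h import *
w=np.load('wrist17.npz');cv2.imwrite('pics/w17f.png',w['px'][...,::-1]);f=w['w'].reshape(-1,3)
m=(abs(f[:,0]-.444)<.03)&(abs(f[:,1]+.2755)<.03)
for lo in np.arange(.0,.08,.005):
    k=m&(f[:,2]>lo)&(f[:,2]<lo+.005)
    if k.sum()>3: print(lo.round(3),k.sum(),f[k].mean(0).round(4),(f[k][:,:2].max(0)-f[k][:,:2].min(0)).round(3))
E
```

```text
28.75 [ 0.4445 -0.3158  0.2905] [-0.1  -0.01 -1.43] [ 0.001 -0.018  0.016]
stem tank xy [ 0.026  -0.2306] seat z 0.1775
0.0 1092 [ 0.4492 -0.2759  0.0038] [0.06 0.06]
0.005 281 [ 0.4432 -0.2771  0.0064] [0.06  0.059]
0.01 11 [ 0.4467 -0.2767  0.0116] [0.035 0.026]
0.015 70 [ 0.4404 -0.2767  0.0173] [0.036 0.028]
0.02 18 [ 0.4425 -0.2779  0.0222] [0.031 0.025]
0.025 151 [ 0.444  -0.2783  0.0275] [0.035 0.029]
0.03 12 [ 0.428  -0.2786  0.0329] [0.001 0.027]
0.035 33 [ 0.4454 -0.2781  0.0371] [0.036 0.03 ]
0.04 22 [ 0.4402 -0.2786  0.0424] [0.035 0.026]
0.045 27 [ 0.4417 -0.2776  0.0464] [0.035 0.026]
0.05 35 [ 0.4444 -0.2777  0.0525] [0.043 0.028]
0.055 318 [ 0.4442 -0.2766  0.0583] [0.05  0.029]
0.06 23 [ 0.4429 -0.2772  0.0605] [0.047 0.025]
```

View pics/w17f.png

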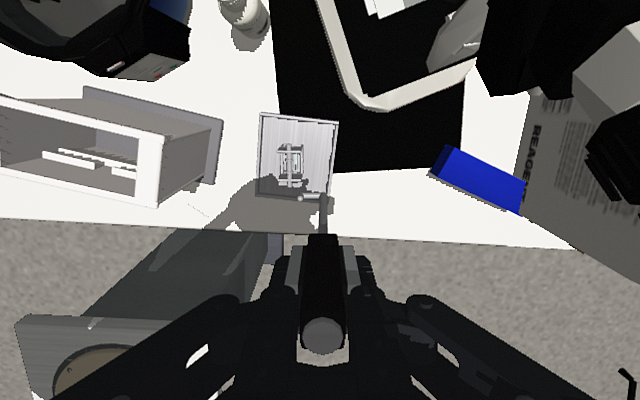

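Call:
step_arm(
  moves=[
    [[0,1,0.1],[0,0,0],0],
    [[0,1,0.1],[0,0,0],0],
    [[0,1,0.1],[0,0,0],0],
    [[0,1,0.1],[0,0,0],0],
    [[0,1,0.1],[0,0,0],0],
    [[0,1,0.1],[0,0,0],0],
    [[0,1,0.1],[0,0,0],0],
    [[0,1,0.1],[0,0,0],0],
  ],
)

```text
time_s: 29.85
tcp_pos: [0.4445, -0.1546, 0.305]
orientation: [-3.14, -0.094, -0.0]
ft_force: [0.7, -0.2, -1.2]
width: 0.0152
```

Call:
step_arm(
  moves=[
    [[-0.2,1,0],[0,0,-0.45],0],
    [[-0.2,1,0],[0,0,-0.45],0],
    [[-0.2,1,0],[0,0,-0.45],0],
    [[-0.2,1,0],[0,0,-0.45],0],
    [[-0.2,1,0],[0,0,-0.45],0],
    [[-0.2,1,0],[0,0,-0.45],0],
    [[-0.2,1,0],[0,0,-0.45],0],
    [[-0.2,1,0],[0,0,-0.45],0],
  ],
)

```text
time_s: 30.85
tcp_pos: [0.4122, 0.0052, 0.305]
orientation: [3.087, -0.584, 0.0]
ft_force: [1.4, 1.0, -0.4]
width: 0.0153
```

Call:
step_arm(
  moves=[
    [[-0.18,1,0],[0,0,0],0],
    [[-0.18,1,0],[0,0,0],0],
    [[-0.18,1,0],[0,0,0],0],
    [[-0.18,1,0],[0,0,0],0],
    [[-0.18,1,0],[0,0,0],0],
    [[-0.18,1,0],[0,0,0],0],
    [[-0.18,1,0],[0,0,0],0],
    [[0,0,0],[0,0,0],0],
  ],
)

```text
time_s: 31.85
tcp_pos: [0.3868, 0.1451, 0.305]
orientation: [-3.088, 0.578, -0.0]
ft_force: [-0.4, -0.9, -1.9]
width: 0.0151
```

Call:
step_arm(
  moves=[
    [[0.02,-0.06,-0.8],[0,0,0],0],
    [[0,0,-1],[0,0,0],0],
    [[0,0,-1],[0,0,0],0],
    [[0,0,-1],[0,0,0],0],
    [[0,0,-1],[0,0,0],0],
    [[0,0,-1],[0,0,0],0],
    [[0,0,-1],[0,0,0],0],
    [[0,0,-0.7],[0,0,0],0],
  ],
)

```text
time_s: 32.85
tcp_pos: [0.3876, 0.1423, 0.1542]
orientation: [3.087, -0.582, -0.001]
ft_force: [0.8, -0.2, -2.4]
width: 0.0151
```

Run:
```python
from h import *
s=read_state();print(s['time_s'],s['tcp_pos'].round(4),s['ft_force'].round(2))
c=cam('wrist');save(c,'w18');f=cloud(c).reshape(-1,3)
m=(f[:,2]>.112)&(f[:,2]<.123)&(f[:,0]>.425)&(f[:,0]<.53)&(f[:,1]>.07)&(f[:,1]<.17)
print(cv2.minAreaRect(f[m][:,:2].astype(np.float32)),m.sum())
yaw=np.radians(-15.3);cc,ss=np.cos(yaw),np.sin(yaw)
q=(f[m][:,:2]-s['tcp_pos'][:2])@np.array([[cc,-ss],[ss,cc]])
for a,b in [(.045,.06),(.06,.075),(.075,.09),(.09,.12)]:
    y=np.sort(q[(q[:,0]>a)&(q[:,0]<b)][:,1]); 
    if len(y)>5: g=np.diff(y);i=g.argmax();print(a,len(y),y[0].round(4),y[i].round(4),y[i+1].round(4),y[-1].round(4))
print(q.min(0),q.max(0))
c=cam('scene');cv2.imwrite('pics/scene18.png',cv2.resize(c['pixels'][150:350,150:450,::-1],None,fx=2.5,fy=2.5))
```

```text
32.85 [0.3876 0.1423 0.1542] [ 0.79 -0.24 -2.37]
((0.4672980010509491, 0.12165960669517517), (0.032055437564849854, 0.06922220438718796), 74.09942626953125) 6579
0.045 783 -0.0138 -0.0038 0.0061 0.0161
0.06 1086 -0.0139 -0.0039 0.006 0.0161
0.075 1182 -0.0141 -0.004 0.0058 0.0161
0.09 3528 -0.0152 0.0137 0.0138 0.0169
[ 0.04779322 -0.01516629] [0.11707322 0.01691983]
```

View pics/w18.png

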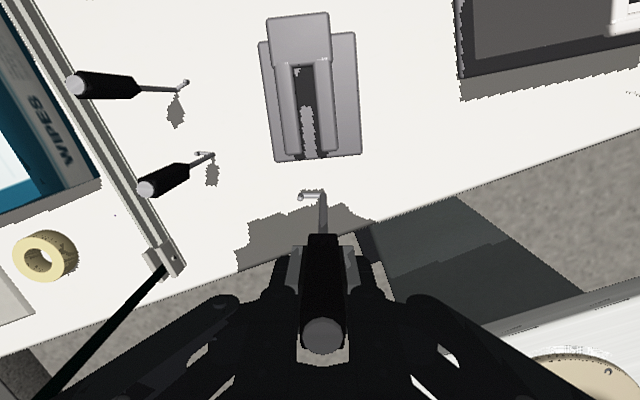

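View pics/scene18.png

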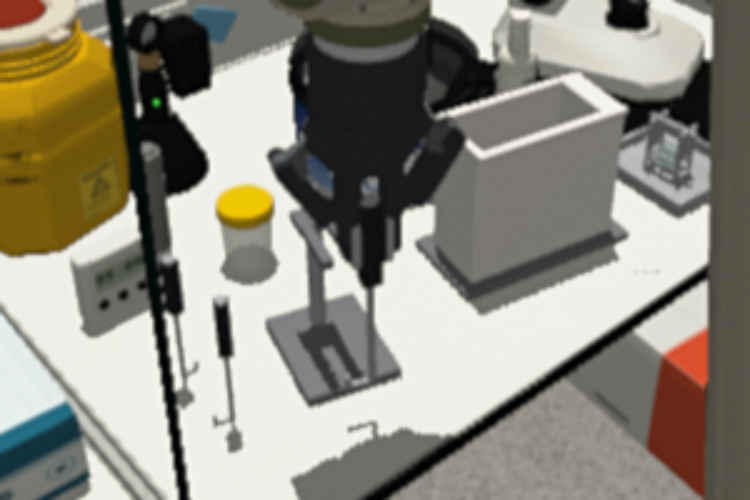

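Call:
step_arm(
  moves=[
    [[0.02,0.06,0],[0,0,0],0],
    [[0.4,-0.11,0],[0,0,0],0],
    [[0.5,-0.14,0],[0,0,0],0],
    [[0.5,-0.14,0],[0,0,0],0],
    [[0.5,-0.14,0],[0,0,0],0],
    [[0.5,-0.14,0],[0,0,0],0],
    [[0.5,-0.13,0],[0,0,0],0],
    [[0.12,-0.03,0],[0,0,0],0],
  ],
)

```text
time_s: 33.95
tcp_pos: [0.4491, 0.1273, 0.1548]
orientation: [-3.087, 0.582, 0.0]
ft_force: [-1.5, -0.2, -0.7]
width: 0.0153
```

Call:
step_arm(
  moves=[
    [[0,0,0],[0,0,0],0],
    [[0,0,-0.15],[0,0,0],0],
    [[0,0,-0.15],[0,0,0],0],
    [[0,0,-0.15],[0,0,0],0],
    [[0,0,-0.15],[0,0,0],0],
    [[0,0,-0.1],[0,0,0],0],
    [[0,0,0],[0,0,0],0],
    [[0,0,0],[0,0,0],0],
  ],
)

```text
time_s: 34.95
tcp_pos: [0.4486, 0.1274, 0.141]
orientation: [-3.087, 0.582, -0.0]
ft_force: [-0.1, -0.6, -1.4]
width: 0.0154
```

Run:
```python
from h import *
s=read_state();print(s['time_s'],s['tcp_pos'].round(4),s['ft_force'].round(2),s['moment'].round(3))
c=cam('wrist');save(c,'w19')
c=cam('scene');cv2.imwrite('pics/scene19.png',cv2.resize(c['pixels'][150:350,150:450,::-1],None,fx=2.5,fy=2.5))
```

```text
34.95 [0.4486 0.1274 0.141 ] [-0.11 -0.56 -1.44] [ 0.027  0.037 -0.024]
```

View pics/w19.png

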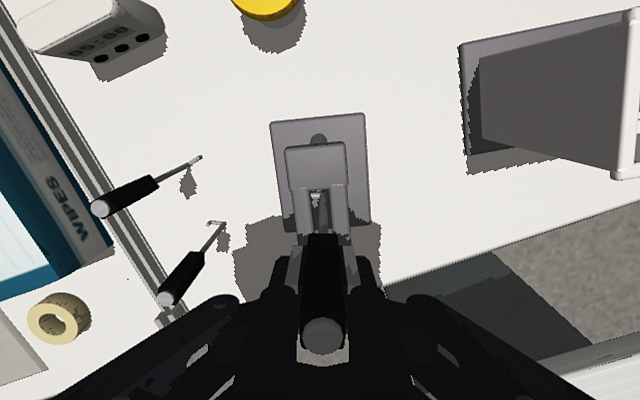

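View pics/scene19.png

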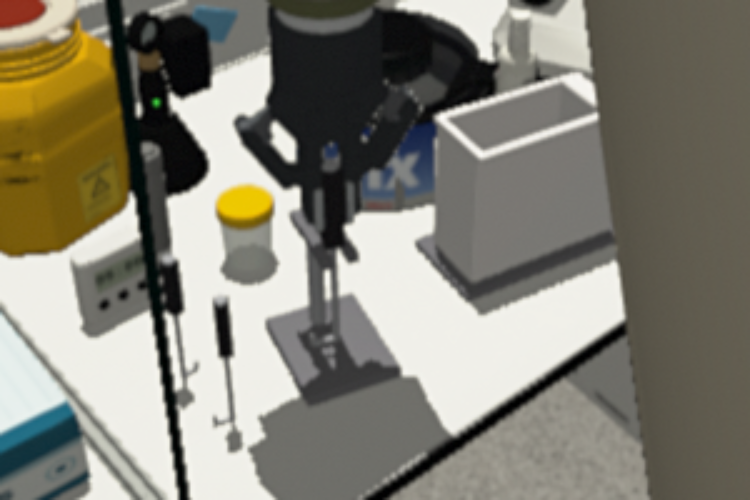

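Lower the last 2 to 3 mm until contact shows.

Call:
step_arm(
  moves=[
    [[0,0,-0.05],[0,0,0],0],
    [[0,0,-0.05],[0,0,0],0],
    [[0,0,-0.03],[0,0,0],0],
    [[0,0,0],[0,0,0],0],
    [[0,0,0],[0,0,0],0],
    [[0,0,0],[0,0,0],0],
    [[0,0,0],[0,0,0],0],
    [[0,0,0],[0,0,0],0],
  ],
)

```text
time_s: 36.05
tcp_pos: [0.4486, 0.1274, 0.1385]
orientation: [-3.087, 0.582, -0.0]
ft_force: [-3.0, -0.5, 4.8]
width: 0.0154
```

Call:
step_arm(
  moves=[
    [[0,0,0],[0,0,0],0.25],
    [[0,0,0],[0,0,0],0.3],
    [[0,0,0],[0,0,0],0.5],
    [[0,0,0],[0,0,0],0.8],
    [[0,0,0],[0,0,0],1],
    [[0,0,0],[0,0,0],1],
    [[0,0,0],[0,0,0],1],
    [[0,0,0],[0,0,0],1],
  ],
)

```text
time_s: 37.05
tcp_pos: [0.4485, 0.1274, 0.1383]
orientation: [-3.087, 0.582, -0.0]
ft_force: [0.0, 0.6, -0.5]
width: 0.0855
```

Run:
```python
from h import *
s=read_state();print(s['time_s'],s['tcp_pos'].round(4),s['ft_force'].round(2),s['width'])
c=cam('wrist');save(c,'w20')
```

```text
37.05 [0.4485 0.1274 0.1383] [ 0.01  0.57 -0.45] 0.08547644407454978
```

View pics/w20.png

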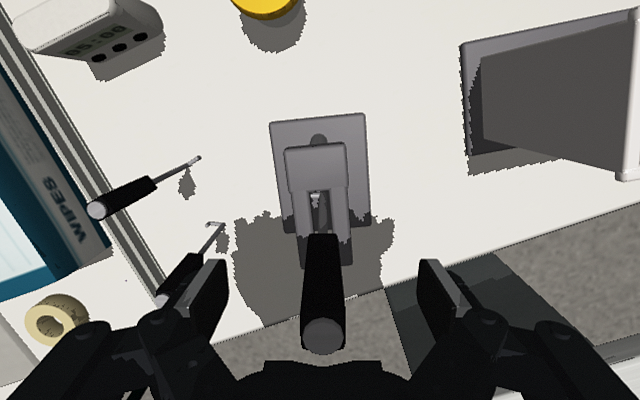

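The rod stands free between the open fingers. I raise the arm straight up.

Call:
step_arm(
  moves=[
    [[0,0,0.3],[0,0,0],1],
    [[0,0,0.6],[0,0,0],1],
    [[0,0,0.8],[0,0,0],1],
    [[0,0,1],[0,0,0],1],
    [[0,0,1],[0,0,0],1],
    [[0,0,1],[0,0,0],1],
    [[0,0,1],[0,0,0],1],
    [[0,0,1],[0,0,0],1],
  ],
)

```text
time_s: 38.1
tcp_pos: [0.4484, 0.1275, 0.2739]
orientation: [-3.087, 0.581, -0.002]
ft_force: [0.7, 0.4, -0.1]
width: 0.0855
```

Call:
step_arm(
  moves=[
    [[0,-0.5,0.5],[0,0,0],1],
    [[0,-1,0.2],[0,0,0],1],
    [[0,-1,0],[0,0,0],1],
    [[0,-1,0],[0,0,0],1],
    [[0,-0.5,0],[0,0,0],1],
    [[0,0,0],[0,0,0],1],
    [[0,0,0],[0,0,0],1],
    [[0,0,0],[0,0,0],1],
  ],
)

```text
time_s: 39.1
tcp_pos: [0.4485, 0.0479, 0.2863]
orientation: [-3.087, 0.58, 0.0]
ft_force: [-0.9, -0.6, -0.2]
width: 0.0851
```

Run:
```python
from h import *
s=read_state();print(s['time_s'],s['tcp_pos'].round(4),s['ft_force'].round(2),s['width'])
def sel(w,zr,xr,yr): return w[(w[:,2]>zr[0])&(w[:,2]<zr[1])&(w[:,0]>xr[0])&(w[:,0]<xr[1])&(w[:,1]>yr[0])&(w[:,1]<yr[1])]
for n in ['wrist','scene','side']:
    c=cam(n);save(c,n+'21');f=cloud(c).reshape(-1,3)
    for lo in (.125,.145,.165,.185):
        h=sel(f,(lo,lo+.02),(.42,.47),(.10,.155))
        if len(h)>5: print(n,'handle',lo,len(h),h.mean(0).round(4),h[:,2].max().round(4))
    b=sel(f,(.055,.062),(.41,.48),(-.31,-.24))
    if len(b)>5: print(n,'bar',len(b),b.mean(0).round(4))
    g=sel(f,(.024,.0305),(.41,.48),(-.31,-.24))
    if len(g)>5: print(n,'cage top',len(g),g.mean(0).round(4))
```

```text
39.1 [0.4485 0.0479 0.2863] [-0.91 -0.63 -0.17] 0.08513176611320886
wrist handle 0.125 175 [0.4521 0.1226 0.1352] 0.1449
wrist handle 0.145 205 [0.452  0.1225 0.1553] 0.165
wrist handle 0.165 249 [0.4521 0.1226 0.1751] 0.185
wrist handle 0.185 380 [0.4497 0.1259 0.1895] 0.1935
wrist bar 518 [ 0.4438 -0.2753  0.0581]
wrist cage top 436 [ 0.4428 -0.275   0.0267]
scene handle 0.125 86 [0.4436 0.1312 0.1352] 0.1449
scene handle 0.145 88 [0.444  0.1312 0.1551] 0.165
scene handle 0.165 100 [0.4438 0.1311 0.1748] 0.1849
scene handle 0.185 65 [0.4466 0.1295 0.1893] 0.1934
side handle 0.125 48 [0.4517 0.1239 0.135 ] 0.1449
side handle 0.145 49 [0.4522 0.1234 0.1554] 0.1646
side handle 0.165 50 [0.4519 0.123  0.1755] 0.1847
side handle 0.185 38 [0.4509 0.1264 0.1894] 0.1934
side bar 36 [ 0.4555 -0.2708  0.0578]
side cage top 10 [ 0.4605 -0.2723  0.0279]
```

View pics/wrist21.png

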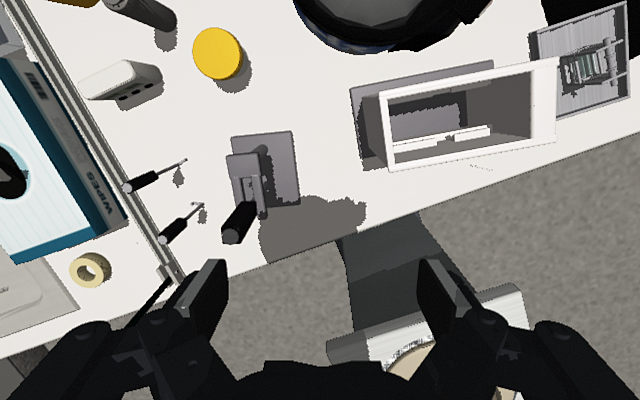

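View pics/side21.png

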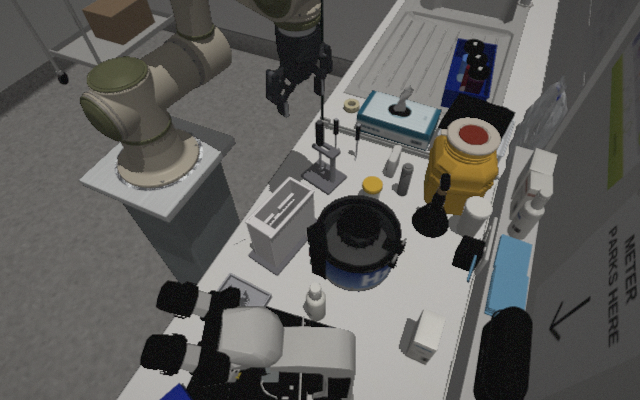

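The rod hangs vertically in its fork: the handle sides sit at the same x,y at every height, and its centre is about (0.448, 0.127). The basket stands upright at about (0.444, −0.277), 4 mm from the tray centre. The pot and bottle are in place, and the arm is clear of everything. I'm handing in.

```bash
python3 -c "
from h import *
print(close_job())"
```

```text
the job is handed in; nothing more can be done
None
```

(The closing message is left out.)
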